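# Set the sampler's stabilizer jack down on its bearing pad

## Task

Slide the bearing pad, by its upright lug, until its square plate is centred under the foot of the sampler's stabilizer jack. Then turn the crank clockwise until the foot bears firmly on the pad, felt as the crank going from its steady free-running effort to about one and a half times that; stop there without forcing it, and let go. Leave the glassware standing where it is.

Things in the scene. Friction and masses are not known exactly. Their poses are not given: they have to be found in the camera images.
- stand: Cream sampler module (box 240 x 240 x 150 mm, round tube carousel on top to 205 mm), fixed to the bench, with a bare-metal stabilizer jack held out on a bracket 115 to 145 mm above the bench. Origin on the bench surface, exactly under the jack's vertical axis; the box lies 145 to 385 mm along +y of this frame. The 66 mm square gearbox's top is 185 mm above the bench.
- jack_tube (a point): Lower end of the jack's fixed 42 mm tube, on its axis, 98 mm above the bench. Below it hangs the round steel foot, 56 mm across, which comes straight down as the crank turns. How far it is out at the start differs and is not measured: its underside is 40 to 64 mm above the bench.
- jack_axis (a point): Point on the jack's (and crank's) vertical axis, 205 mm above the bench, just above the crank hub. The flat crank arm, 18 mm wide, its top 202 mm above the bench, swings level about it, reaching 69 mm out. Clockwise from above lowers the foot 30 mm per turn: 0.85 to 1.7 turns to reach the pad. Turning it free takes a steady 0.4 N m, about 7 N at the knob.
- jack_gear (a point): Top of the gearbox, on the axis, 185 mm above the bench. Once on the pad, the foot's rubber buffer yields: load on the pad grows up to 8 N per mm of foot travel (38 N per radian of crank); each 10 N of load adds 0.87 N at the knob. Right is about 45 N (25 to 80 N will do; over 100 N damages it), or some 11 N at the knob. Self-locking: it stays where it is left, up to 80 N.
- knob_mid (a point): Middle (half-way up) of the crank's upright grey grip knob: 24 mm in diameter, 50 mm tall, from 204 to 254 mm above the bench, 55 mm from the jack's axis. It turns freely on its own upright pin, so the hand need not turn. This point is 231 mm above the bench. The crank may point anywhere at first. Turn slowly to feel the effort: after a quick stop friction hides part of it.
- pad: Bearing pad of bare aluminium, loose, 0.25 to 0.5 kg, lying flat on the bench: a square plate 80 x 80 x 14 mm, a flat bar 24 mm wide and 14 mm thick running from it along -y of this frame, ending 175 mm from the plate's centre, and an upright lug there. Origin at the centre of the plate's underside.
- pad_lug (a point): Grip point of the pad's upright lug, 160 mm along -y from the plate's centre and 45 mm above the bench. The lug is 16 mm thick along the pad's x (grasp it across this), 30 mm long along the pad's y, and rises to 64 mm above the bench.
- flask_a: Conical glass flask 76 mm wide, 125 mm tall. Leave it standing where it is. Origin at the centre of its underside.
- flask_b: Conical glass flask 68 mm wide, 115 mm tall. Leave it standing where it is. Origin at the centre of its underside.
- flask_c: Conical glass flask 76 mm wide, 125 mm tall. Leave it standing where it is. Origin at the centre of its underside.
- beaker: Glass beaker 68 mm wide, 85 mm tall. Leave it standing where it is. Origin at the centre of its underside.
- dish: Shallow glass dish 80 mm wide, 16 mm tall. Leave it standing where it is. Origin at the centre of its underside.
- jar: Brown glass jar 60 mm wide, 90 mm tall. Leave it standing where it is. Origin at the centre of its underside.
Not all that is in view belongs to the job. Leave any black or yellow look-alike of the pad alone.

How it is judged:
By the outcome, as a careful person would: the job done as asked, in the order asked, and still so for the second after the job is handed in, with the robot touching nothing.
It also fails if it takes over 72 s, if anything falls off the work surface, if the arm or the gripper's body presses on something with over 40 N, if the wrist force passes 120 N, or if a joint passes its speed limit or range.

## Robot

A 6-joint arm with a two-finger parallel gripper is mounted at the origin on the work surface. World frame = base frame: x ahead of the robot, y to its left, z up, the work surface at z = 0. Lengths are in mm, angles in degrees, forces in N, time in s.
With the tool pointing down it reaches from about 275 to 725 mm from the base axis. Payload 15.9 kg.
Tool frame: the origin (TCP) lies where the fingers leave the gripper's body, on its centre line; the fingertips stand 73 mm ahead of it and the grasp point (between the pads) lies 54 mm ahead of it (arm.tcp_to_tips is the distance from the TCP to the fingertips, in mm); z points along the fingers, x is the direction in which the jaws open and shut, and the axes are right-handed (so a half turn about z gives the same grasp; the last joint's range is limited). The gripper opens to 85 mm and grips with 20 to 120 N. Pads are 22 mm wide; open, the fingers measure 114 mm over their backs; the gripper's body (76 mm by 85 mm) begins 54 mm behind the grasp point. The pads swing forward as they close: fully open they stand 13 mm farther back than shut.
Start: joints at [-69.614, 12.198, -1.971, 75.831, 0, 90], TCP at [174.163, -468.671, 303.906] pointing down, gripper open.
Joint ranges: [-170.91, 170.91], [-42.67, 98.43], [-65.05, 77.54], [-120.47, 116.71], [-90, 82.35], [-180, 180]. Speed limits (degrees/s): [108.29, 108.29, 136.94, 147.25, 180, 180].

## Interface

Orientations are given as [roll, pitch, yaw] about the fixed x, y, z axes, in that order (R = Rz(yaw) Ry(pitch) Rx(roll)).
In Python, from bench import telemetry, camera, camera_params, order, arm gives the robot as it stands.
- The arm moves only by the tool play_rows, never from a script. Its argument "moves" is a list of rows, each a list of 7 numbers: the shift along the tool's x, y, z in m, then the turn, a rotation vector about the tool's x, y, z in degrees, then the closure, from -1 (fully open) to 1 (shut), so that 0 is half open. In form: [[dx, dy, dz, rx, ry, rz, hand], ...]. A call has exactly 10 rows; each row is the pose to reach, as a shift and turn from the pose commanded when the call began, along the tool's axes at that moment; what a row does not reach only later rows make up. A row lasts 1/12 s, in which the tool goes at most 41.7 mm and 7.16 degrees, less where a joint would pass 70% of its speed; a pose out of reach is approached as far as the arm can. A call with a gripper value outside its range is refused whole. The fingers move at their own pace and stop on an object; "grip_force" is the grip in N (left out, the last holds). Time passes only in rows, so rows that repeat a pose let the fingers close, or fill a call up. It gives the time, the measured TCP pose, the force and the opening at its end, in the units of the state.
- telemetry.sense(): the state, without advancing time (a new reading comes with each control period).
- camera(name): name is "scene" or "top" or "wrist"; returns (picture, depth): 480x640x3 uint8, blue, green, red; 480x640 float32, mm along the optical axis (not along the pixel's ray), 0 where there is no reading.
- camera_params(name): a dict with "intrinsics" (3x3 intrinsics, pixels), "world_to_cam" (4x4, takes a point from world to camera coordinates); the wrist camera has in their place "tool_from_camera" (4x4, takes a point from camera to tool coordinates, whose origin is the TCP and whose axes are the tool frame's). Camera axes: x right, y down, z forward; pixel columns grow to the right and rows downward; lengths in mm; the calibration is good to about 2 mm. A picture is of the moment at which its call begins: read the wrist's pose just before it. camera_params takes no time and is no camera call.
- order.hand_in(): hands the job in, once; it reports no verdict.
The state is a dict: "clock": time; "joint_positions": joint angles; "joint_velocities": joint speeds; "tau": joint torques, N m; "eef_pos": TCP position; "eef_rot": TCP orientation; "contact_force": force on the tool from outside, world axes, zero at the start; "wrist_torque": the same for the moment, N m; "grip_width": finger opening in mm.
Only numpy, scipy, OpenCV 4.12 (cv2) and the standard library are available. Lean on these libraries where they do the work, as an engineer would, in place of code of your own. Each camera call takes 0.05 s, during which the arm holds its last target.

## Working session

There is one attempt and no reset: what is moved stays moved. The work goes in short steps, Python scripts to look and compute and a tool call to move; the robot and the scene stay as the last step left them, time stands still between calls to the robot, and variables do not carry over. Pictures are saved under pics/ and viewed, and the job is handed in when it is done.

Besides the shell and the picture viewer there is one more tool, called after "Emit:" in YAML: its name, and indented under it one key for each argument. play_rows: Moves the arm, as the interface text tells. Its arguments: {"type":"object","properties":{"moves":{"type":"array","items":{"type":"array","items":{"type":"number"}}},"grip_force":{"type":"number"}},"required":["moves"]}

```bash
ls; mkdir -p pics; python3 - <<'E'
from bench import telemetry, camera, camera_params, order, arm
import cv2,numpy as np
print(telemetry.sense()); print([a for a in dir(arm) if a[0]!='_'])
for n in("scene","top"):
    p,d=camera(n); cv2.imwrite(f"pics/{n}0.png",p); np.save(f"pics/{n}0.npy",d); cp=camera_params(n); print(n,cp)
print(camera_params("wrist"))
E
```

```text
pics
{'clock': 0.0, 'joint_positions': array([-6.96156518e+01,  1.22245386e+01, -2.00941552e+00,  7.58314748e+01,
       -7.47047230e-05,  8.99994903e+01]), 'joint_velocities': array([-0.0026708 , -0.07512021, -0.13087797,  0.03315227, -0.1205491 ,
        0.00796164]), 'tau': array([-2.95203688e-03, -6.86171150e+01,  4.87110829e+01,  1.76980672e-02,
        8.08446157e-05,  2.12717157e-05]), 'eef_pos': array([ 174.0641849 , -468.43703644,  303.41028595]), 'eef_rot': array([ 1.79999926e+02,  6.54289227e-02, -6.96151421e+01]), 'contact_force': array([ 0.31004315, -0.57484269,  0.02750842]), 'wrist_torque': array([-0.01125173,  0.01508651, -0.03287476]), 'grip_width': 85.69958376811256}
['PlanningError', 'tcp_to_tips']
scene {'intrinsics': array([[525.00729926,   0.        , 325.1704856 ],
       [  0.        , 525.00729926, 232.05546611],
       [  0.        ,   0.        ,   1.        ]]), 'world_to_cam': array([[-1.89345657e-01,  9.81889983e-01, -6.34689572e-03,
         2.52250864e+02],
       [ 6.77967282e-01,  1.26056606e-01, -7.24203077e-01,
        -2.30477637e+02],
       [-7.
[... 524 characters left out ...]
    [ 1.94613512e-01, -1.13551215e-02, -9.80814275e-01,
         1.62942116e+03],
       [ 0.00000000e+00,  0.00000000e+00,  0.00000000e+00,
         1.00000000e+00]])}
{'intrinsics': array([[383.65074785,   0.        , 318.97853826],
       [  0.        , 383.65074785, 238.6491637 ],
       [  0.        ,   0.        ,   1.        ]]), 'tool_from_camera': array([[ 9.99999297e-01, -1.15017848e-03, -2.88557041e-04,
         5.07662719e-02],
       [ 1.18166882e-03,  9.46192662e-01,  3.23601683e-01,
        -8.28661342e+01],
       [-9.91691382e-05, -3.23601797e-01,  9.46193356e-01,
        -6.94659812e+01],
       [ 0.00000000e+00,  0.00000000e+00,  0.00000000e+00,
         1.00000000e+00]])}
```

View pics/scene0.png

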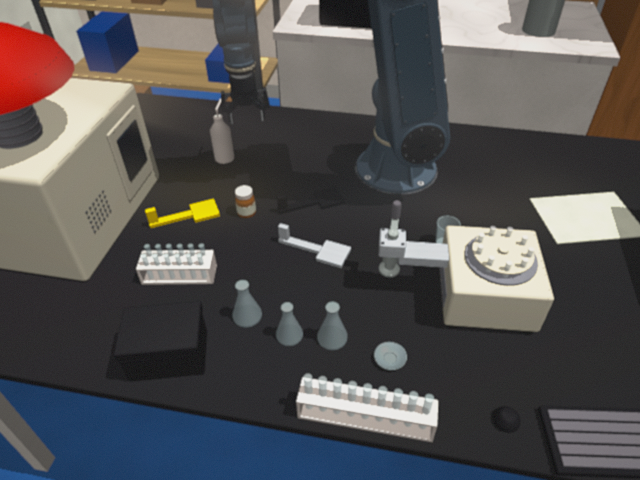

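View pics/top0.png

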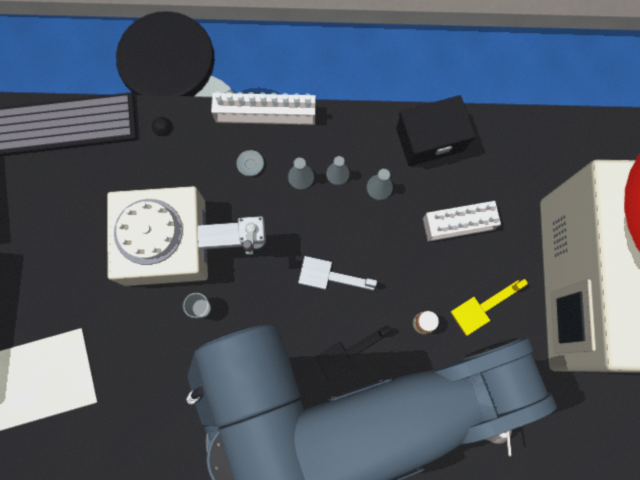

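The scene holds three pad-shaped things: silver at top px (316,273) with its lug at (371,283), yellow at (470,316), and black at (335,360). The silver one is bare aluminium, so it fits. I'll confirm with an enlarged crop.

```bash
cat > h.py <<'E'
import numpy as np,cv2
from bench import camera_params
def cloud(n,d,T=None):
    cp=camera_params(n);K=cp["intrinsics"];v,u=np.mgrid[0:480,0:640]
    P=np.stack([(u-K[0,2])/K[0,0]*d,(v-K[1,2])/K[1,1]*d,d,np.ones_like(d)],-1)
    M=np.linalg.inv(cp["world_to_cam"]) if n!="wrist" else T@cp["tool_from_camera"]
    W=(P@M.T)[...,:3]; W[d==0]=np.nan; return W
def proj(n,X,T=None):
    cp=camera_params(n)
    M=cp["world_to_cam"] if n!="wrist" else np.linalg.inv(T@cp["tool_from_camera"])
    p=M@np.append(X,1); q=cp["intrinsics"]@p[:3]; return q[:2]/q[2]
def tool(s):
    from scipy.spatial.transform import Rotation as R
    T=np.eye(4);T[:3,:3]=R.from_euler('xyz',s['eef_rot'],degrees=True).as_matrix();T[:3,3]=s['eef_pos'];return T
E
python3 - <<'E'
from h import *
t=cv2.imread("pics/top0.png");s=cv2.imread("pics/scene0.png")
a=cv2.resize(t[200:310,190:400],None,fx=3.8,fy=3.8,interpolation=cv2.INTER_CUBIC)[:, :800]
cv2.imwrite("pics/ct.png",a)
b=cv2.resize(s[190:290,270:460],None,fx=4.2,fy=4.2,interpolation=cv2.INTER_CUBIC);cv2.imwrite("pics/cs.png",b)
W=cloud("top",np.load("pics/top0.npy"));g=t.min(2)
def st(u0,v0,u1,v1,z0,z1,thr=0):
    A=W[v0:v1,u0:u1];m=(A[...,2]>z0)&(A[...,2]<z1)&(g[v0:v1,u0:u1]>thr);p=A[m];
    print(len(p),p.mean(0),np.median(p,0),p.min(0),p.max(0));return p
p=st(290,250,340,295,8,22)
r=cv2.minAreaRect(p[:,:2].astype(np.float32));print("plate",r)
p=st(360,270,385,300,55,75);print(cv2.minAreaRect(p[:,:2].astype(np.float32)))
p=st(190,200,290,270,180,190);print("gear",cv2.minAreaRect(p[:,:2].astype(np.float32)))
p=st(190,200,290,270,194,206);print("arm",cv2.minAreaRect(p[:,:2].astype(np.float32)))
p=st(190,200,290,270,235,265);print("knob",cv2.minAreaRect(p[:,:2].astype(np.float32)))
p=st(100,180,215,290,140,158);print("box",cv2.minAreaRect(p[:,:2].astype(np.float32)))
for n,q in dict(a=(285,150,315,190),b=(326,150,350,185),c=(365,165,395,200),dish=(235,148,268,178),beak=(180,290,215,320),jar=(410,308,442,336)).items():
    print(n);st(*q,5,140)
E
```

```text
831 [ 462.414783   -147.75223035   14.30898078] [ 460.47715119 -147.50511048   14.31096906] [ 400.50088431 -212.35667366    8.01867765] [526.60036756 -70.72200933  21.97473015]
plate ((463.368896484375, -141.24615478515625), (124.87872314453125, 140.90843200683594), 1.1882942914962769)
65 [ 432.1259725  -299.07643284   63.58070448] [ 431.49682173 -299.16937735   63.51798794] [ 421.9218115  -313.25257171   55.16831973] [ 442.02443285 -284.74754156   72.77086296]
((432.6380615234375, -299.2939453125), (29.995832443237305, 16.796913146972656), 78.28866577148438)
383 [549.04599529  23.25382415 184.80052579] [549.41575124  15.80447325 184.71603913] [513.58184768  -9.28765689 180.03281094] [582.16904128  60.73831027 189.89504645]
gear ((546.9003295898438, 25.37854766845703), (67.67107391357422, 65.5247802734375), 6.484867572784424)
156 [532.578542    24.91503659 201.14607268] [538.57124259  24.85820299 201.23891778] [ 4.78118947e+02 -5.15231149e-02  1.94030405e+02] [573.53024988  48.50638089 205.98498695]
arm ((525.4224243164062, 24.413265228271484), (94.25801849365234, 48.89285659790039),
[... 932 characters left out ...]
.7435345  -323.87709313   55.31688415] [ 713.51535516 -322.52987707   46.70892136] [ 684.69368274 -371.22885205    5.11538421] [ 793.12875671 -284.40997894  134.39337246]
dish
478 [790.251155    56.96523405  11.87418037] [790.41091563  57.2823956   11.338278  ] [746.15796881   6.34647402   5.09863572] [837.20276878 102.10313305  24.62536786]
beak
511 [359.94985731 184.2529444   41.75380405] [360.64318268 188.70070938  40.83967419] [323.20007873 140.7244583    5.00084511] [406.80173142 239.99597178  93.09798438]
jar
514 [ 323.66431228 -448.14940337   69.99429436] [ 323.40498447 -445.93851694   86.84149942] [ 290.852078   -502.76755507    5.04532486] [ 368.4501696  -415.10598686  103.04959196]
```

View pics/ct.png

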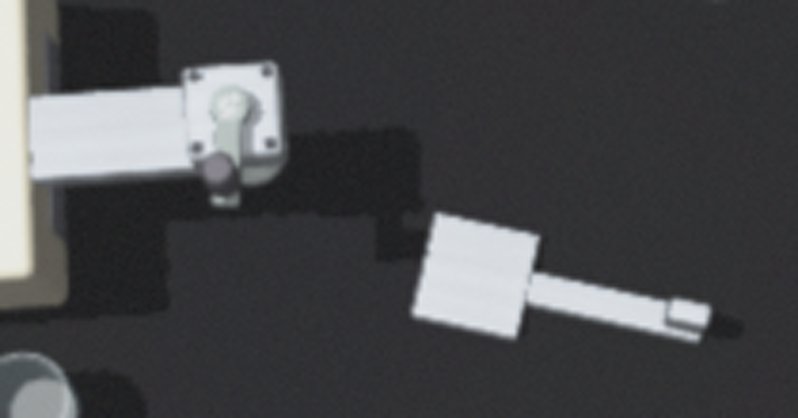

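View pics/cs.png

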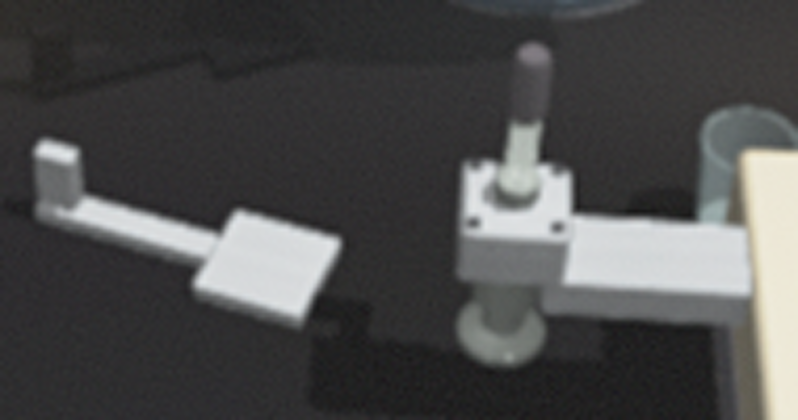

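```bash
cat >> h.py <<'E'
def ray(n,uv,z,T=None):
    cp=camera_params(n);M=np.linalg.inv(cp["world_to_cam"]) if n!="wrist" else T@cp["tool_from_camera"]
    uv=np.atleast_2d(uv).astype(float);K=cp["intrinsics"]
    d=np.c_[(uv-K[[0,1],[2,2]])/K[0,0],np.ones(len(uv))]@M[:3,:3].T
    o=M[:3,3]; return o+d*((z-o[2])/d[:,2])[:,None]
E
python3 - <<'E'
from h import *
t=cv2.imread("pics/top0.png");s=cv2.imread("pics/scene0.png")
K=4
def mask(img,box,thr):
    u0,v0,u1,v1=box
    g=cv2.resize(cv2.cvtColor(img,cv2.COLOR_BGR2GRAY)[v0:v1,u0:u1],None,fx=K,fy=K,interpolation=cv2.INTER_CUBIC)
    m=(g>thr).astype(np.uint8); return m
def toorig(p,box): return (np.array(p)+.5)/K-.5+np.array(box[:2])
# pad in top
for n,img,box in(("top",t,(285,245,390,300)),):
    m=mask(img,box,125)
    cs,_=cv2.findContours(m,0,1);c=max(cs,key=cv2.contourArea)
    X=ray(n,toorig(c[:,0],box),14)[:,:2]
    # erode away the bar in metric raster
    R=np.zeros((400,600),np.uint8); q=((X-[380,-360])*1).astype(int)
    R2=np.zeros((800,1200),np.uint8);cv2.fillPoly(R2,[np.round((X-[350,-380])*2).astype(int)[:,::-1]],1)
    E=cv2.morphologyEx(R2,cv2.MORPH_OPEN,np.ones((70,70),np.uint8)) if 0 else cv2.morphologyEx(R2,cv2.MORPH_OPEN,cv2.getStructuringElement(cv2.MORPH_ELLIPSE,(91,91)))
    cc,_=cv2.findContours(E,0,1);cc=max(cc,key=cv2.contourArea)[:,0].astype(float)
    (c0,wh,a)=cv2.minAreaRect(cc.astype(np.float32)); print("plate y,x",c0[0]/2-380,c0[1]/2+350,np.array(wh)/2,a)
    M=cv2.moments(E,True);print("cent",M['m01']/M['m00']/2+350,M['m10']/M['m00']/2-380)
# gearbox top in both
W=cloud("top",np.load("pics/top0.npy"))
for n,img in(("top",t),("scene",s)):
    print(n,[proj(n,x).round(1) for x in ([547,25,185],[547,25,98],[547,25,205],[492.5,25.4,254],[463,-142,14],[431,-299,64])])
E
```

```text
plate y,x -143.8845977783203 463.1730728149414 [85.21245575 81.29012299] 11.309932708740234
cent 463.4797725692314 -142.37270421728638
top [array([251.1, 228.6]), array([254.6, 235.9]), array([250.2, 226.8]), array([246.9, 243.6]), array([314.8, 272.2]), array([371. , 281.9])]
scene [array([392.4, 235.8]), array([389.7, 259.2]), array([393. , 230.1]), array([396.9, 201.6]), array([333.7, 250.9]), array([283.5, 224.5])]
```

Confirmed: the silver pad has its plate at about (463,-143), its lug at about (431.5,-299.5) and a yaw of about -11.5°. The jack axis is at about (547,25), and the knob is on the robot side at about (492,25). I'll hover over the lug first.

```bash
cat >> h.py <<'E'
def delta(target,yaw,T):
    """shift in tool axes (m) and rz (deg) from tool pose T to target with tool pointing down at yaw"""
    from scipy.spatial.transform import Rotation as R
    G=R.from_euler('xyz',[180,0,yaw],degrees=True).as_matrix()
    return (T[:3,:3].T@(np.array(target)-T[:3,3])/1000).round(4),R.from_matrix(T[:3,:3].T@G).as_rotvec(degrees=True).round(2)
E
python3 - <<'E'
from h import *
T=tool(dict(eef_rot=[180,0,-69.614],eef_pos=[174.163,-468.671,303.906]))
print(delta([431.5,-299.5,230],-11.5,T))
E
```

```text
(array([-0.0689, -0.3001,  0.0739]), array([  0.  ,   0.  , -58.11]))
```

Emit:
play_rows:
  moves:
    - [-0.007, -0.03, 0.006, 0, 0, -5.8, -1]
    - [-0.014, -0.06, 0.012, 0, 0, -11.6, -1]
    - [-0.021, -0.09, 0.02, 0, 0, -17.4, -1]
    - [-0.028, -0.12, 0.028, 0, 0, -23.2, -1]
    - [-0.035, -0.15, 0.036, 0, 0, -29, -1]
    - [-0.041, -0.18, 0.044, 0, 0, -34.9, -1]
    - [-0.048, -0.21, 0.052, 0, 0, -40.7, -1]
    - [-0.055, -0.24, 0.06, 0, 0, -46.5, -1]
    - [-0.062, -0.27, 0.067, 0, 0, -52.3, -1]
    - [-0.0689, -0.3, 0.0739, 0, 0, -58.1, -1]

```text
clock: 0.93
eef_pos: [432.3, -298.4, 229.4]
eef_rot: [-180.0, 0.0, -11.2]
contact_force: [-0.2, -0.6, 0.1]
grip_width: 85.4
```

```bash
python3 - <<'E'
from h import *
from bench import telemetry,camera
s=telemetry.sense();T=tool(s);print(s['clock'],s['eef_pos'],s['eef_rot'],s['joint_velocities'].round(1))
p,d=camera("wrist");cv2.imwrite("pics/w1.png",p);np.savez("pics/w1.npz",d=d,T=T)
W=cloud("wrist",d,T);m=(W[...,2]>58)&(W[...,2]<70)&(abs(W[...,0]-432)<35)&(abs(W[...,1]+300)<35)
q=W[m];print(len(q),q.mean(0),cv2.minAreaRect(q[:,:2].astype(np.float32)))
print(proj("wrist",[431.5,-299.5,64],T))
t,d=camera("top");cv2.imwrite("pics/t1.png",t)
E
```

```text
0.9333 [ 432.33938958 -298.36691748  229.38414963] [-1.79987822e+02  3.04186517e-02 -1.12255995e+01] [ 37.9  17.4  11.3  -6.2   0.  -31.5]
1057 [ 431.8478169  -296.86012053   62.908099  ] ((431.7682800292969, -298.0306396484375), (30.278606414794922, 15.80997085571289), 78.25292205810547)
[318.99956288 244.54893259]
```

View pics/w1.png

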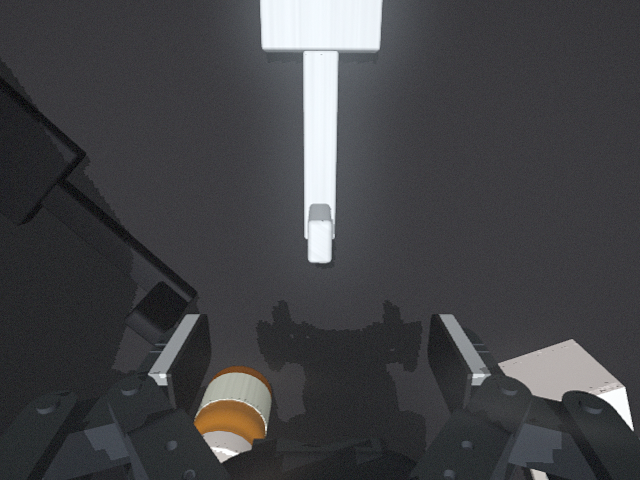

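Emit:
play_rows:
  moves:
    - [0, -0.001, 0.02, 0, 0, 0, -1]
    - [0, -0.001, 0.04, 0, 0, 0, -1]
    - [0, -0.001, 0.06, 0, 0, 0, -1]
    - [0, -0.001, 0.08, 0, 0, 0, -1]
    - [0, -0.001, 0.1, 0, 0, 0, -1]
    - [0, -0.001, 0.115, 0, 0, 0, -1]
    - [0, -0.001, 0.125, 0, 0, 0, -1]
    - [0, -0.001, 0.13, 0, 0, 0, -1]
    - [0, -0.001, 0.13, 0, 0, 0, 0]
    - [0, -0.001, 0.13, 0, 0, 0, 0.5]
  grip_force: 40

```text
clock: 1.87
eef_pos: [431.7, -298.8, 100.5]
eef_rot: [180.0, -0.0, -11.5]
contact_force: [0.1, -0.5, 0.0]
grip_width: 63.7
```

Emit:
play_rows:
  moves:
    - [0, 0, 0, 0, 0, 0, 1]
    - [0, 0, 0, 0, 0, 0, 1]
    - [0, 0, 0, 0, 0, 0, 1]
    - [0, 0, 0, 0, 0, 0, 1]
    - [0, 0, 0, 0, 0, 0, 1]
    - [0, 0, 0, 0, 0, 0, 1]
    - [0, 0, 0, 0, 0, 0, 1]
    - [0, 0, 0, 0, 0, 0, 1]
    - [0, 0, 0, 0, 0, 0, 1]
    - [0, 0, 0, 0, 0, 0, 1]
  grip_force: 40

```text
clock: 2.7
eef_pos: [431.9, -298.8, 100.6]
eef_rot: [180.0, -0.1, -11.5]
contact_force: [0.6, 1.5, 6.4]
grip_width: 15.4
```

```bash
python3 - <<'E'
from h import *
from bench import telemetry,camera
s=telemetry.sense();T=tool(s);print(s['clock'],s['eef_pos'],s['eef_rot'],s['contact_force'],s['grip_width'])
p,d=camera("wrist");cv2.imwrite("pics/w2.png",p);np.savez("pics/w2.npz",d=d,T=T)
t,d=camera("top");cv2.imwrite("pics/t2.png",t);np.save("pics/t2.npy",d)
t,d=camera("scene");cv2.imwrite("pics/s2.png",t)
E
```

```text
2.7 [ 431.90009691 -298.75866222  100.56434817] [ 1.79980781e+02 -5.37566321e-02 -1.15138924e+01] [0.59196608 1.49824681 6.36620616] 15.438184896520603
```

View pics/w2.png

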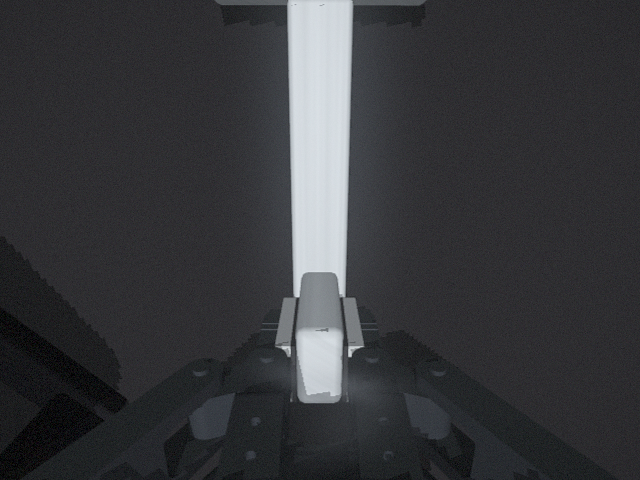

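View pics/t2.png

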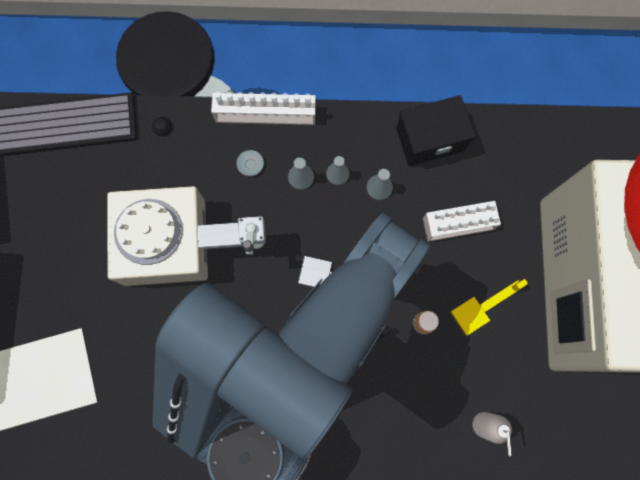

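Gripped at 15.4 mm. Next I'll slide the pad, first half of the way.

Emit:
play_rows:
  moves:
    - [0.001, -0.003, -0.0006, 0, 0, 0, 1]
    - [0.003, -0.012, -0.0008, 0, 0, 0, 1]
    - [0.006, -0.024, -0.0008, 0, 0, 0, 1]
    - [0.0097, -0.036, -0.0008, 0, 0, 0, 1]
    - [0.013, -0.048, -0.0008, 0, 0, 0, 1]
    - [0.016, -0.06, -0.0008, 0, 0, 0, 1]
    - [0.0194, -0.072, -0.0008, 0, 0, 0, 1]
    - [0.0226, -0.084, -0.0008, 0, 0, 0, 1]
    - [0.025, -0.093, -0.0008, 0, 0, 0, 1]
    - [0.027, -0.1, -0.0008, 0, 0, 0, 1]

```text
clock: 3.68
eef_pos: [478.5, -204.8, 100.8]
eef_rot: [-180.0, 0.0, -11.5]
contact_force: [-0.2, -0.2, -2.6]
grip_width: 15.8
```

```bash
python3 - <<'E'
from h import *
from bench import telemetry,camera
s=telemetry.sense();T=tool(s);print(s['clock'],s['eef_pos'],s['eef_rot'],s['contact_force'],s['wrist_torque'],s['grip_width'])
p,d=camera("wrist");cv2.imwrite("pics/w3.png",p);np.savez("pics/w3.npz",d=d,T=T)
E
```

```text
3.6833 [ 478.53949857 -204.75536387  100.76409063] [-1.79996522e+02  4.99611221e-03 -1.14685611e+01] [-0.21086747 -0.17970858 -2.58425603] [-0.36545958  0.21509731  0.13356348] 15.76431984874636
```

View pics/w3.png

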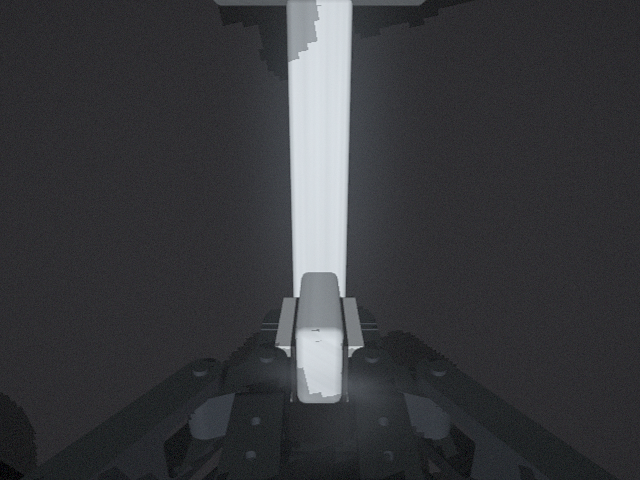

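Emit:
play_rows:
  moves:
    - [0.002, -0.007, 0.0003, 0, 0, 0, 1]
    - [0.005, -0.017, 0.0003, 0, 0, 0, 1]
    - [0.0078, -0.029, 0.0003, 0, 0, 0, 1]
    - [0.011, -0.041, 0.0003, 0, 0, 0, 1]
    - [0.0143, -0.053, 0.0003, 0, 0, 0, 1]
    - [0.017, -0.063, 0.0003, 0, 0, 0, 1]
    - [0.0194, -0.072, 0.0003, 0, 0, 0, 1]
    - [0.021, -0.0775, 0.0003, 0, 0, 0, 1]
    - [0.0216, -0.0803, 0.0003, 0, 0, 0, 1]
    - [0.0216, -0.0803, 0.0003, 0, 0, 0, 1]

```text
clock: 4.57
eef_pos: [515.6, -130.9, 100.6]
eef_rot: [-180.0, -0.0, -11.5]
contact_force: [1.0, 4.1, 1.9]
grip_width: 15.5
```

```bash
python3 - <<'E'
from h import *
from bench import telemetry,camera
s=telemetry.sense();T=tool(s);print(s['clock'],s['eef_pos'],s['eef_rot'],s['contact_force'],s['wrist_torque'],s['grip_width'])
p,d=camera("top");cv2.imwrite("pics/t4.png",p);np.save("pics/t4.npy",d)
p2,d=camera("scene");cv2.imwrite("pics/s4.png",p2);np.save("pics/s4.npy",d)
a=cv2.resize(p[190:310,200:360],None,fx=4,fy=4,interpolation=cv2.INTER_CUBIC)
b=cv2.resize(p2[190:290,300:460],None,fx=4,fy=4,interpolation=cv2.INTER_CUBIC)
cv2.imwrite("pics/c4.png",cv2.resize(np.vstack([a,b]),None,fx=.68,fy=.68))
E
```

```text
4.5667 [ 515.59876325 -130.89847042  100.57335606] [-1.79952387e+02 -1.76178334e-02 -1.14701163e+01] [1.04199752 4.05220778 1.89061617] [ 0.40765756 -0.09050448 -0.03940708] 15.548329277601823
```

View pics/c4.png

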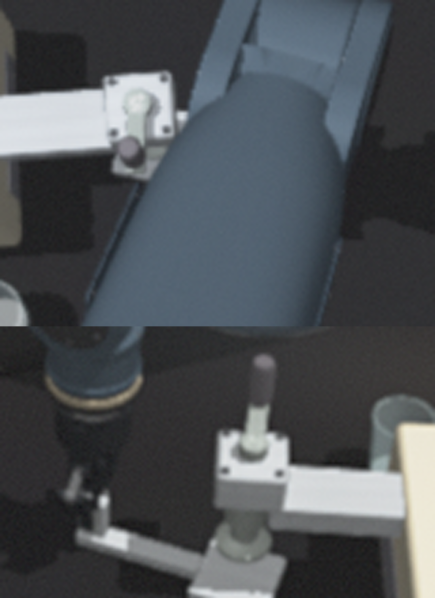

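Emit:
play_rows:
  moves:
    - [0, 0, 0, 0, 0, 0, 0.2]
    - [0, 0, 0, 0, 0, 0, -0.4]
    - [0, 0, 0, 0, 0, 0, -1]
    - [0, 0, 0, 0, 0, 0, -1]
    - [0, 0, -0.01, 0, 0, 0, -1]
    - [0, 0, -0.04, 0, 0, 0, -1]
    - [0, 0, -0.08, 0, 0, 0, -1]
    - [0, 0, -0.12, 0, 0, 0, -1]
    - [0, 0, -0.16, 0, 0, 0, -1]
    - [0, 0, -0.2, 0, 0, 0, -1]

```text
clock: 5.5
eef_pos: [514.5, -131.5, 303.4]
eef_rot: [180.0, -0.0, -11.5]
contact_force: [1.1, 0.2, 0.0]
grip_width: 85.3
```

```bash
python3 - <<'E'
from h import *
from bench import telemetry
s=telemetry.sense();print(s['eef_pos'],s['eef_rot'],s['contact_force'])
T=tool(dict(eef_rot=[180,0,-11.5],eef_pos=s['eef_pos']))
print(delta([547,-10,360],-11.5,T))
E
```

```text
[ 514.49087398 -131.51801073  303.44600174] [ 1.79997715e+02 -3.66696723e-02 -1.15191909e+01] [1.08524257 0.24231477 0.00605467]
(array([ 0.0076, -0.1256, -0.0566]), array([0., 0., 0.]))
```

Emit:
play_rows:
  moves:
    - [0, 0, -0.02, 0, 0, 0, -1]
    - [0, 0, -0.04, 0, 0, 0, -1]
    - [0.001, -0.01, -0.057, 0, 0, 0, -1]
    - [0.003, -0.04, -0.057, 0, 0, 0, -1]
    - [0.005, -0.07, -0.057, 0, 0, 0, -1]
    - [0.007, -0.1, -0.057, 0, 0, 0, -1]
    - [0.0076, -0.12, -0.057, 0, 0, 0, -1]
    - [0.0076, -0.1256, -0.057, 0, 0, 0, -1]
    - [0.0076, -0.1256, -0.057, 0, 0, 0, -1]
    - [0.0076, -0.1256, -0.057, 0, 0, 0, -1]

```text
clock: 6.33
eef_pos: [547.5, -10.5, 357.9]
eef_rot: [180.0, -0.0, -11.5]
contact_force: [0.1, 0.6, -1.5]
grip_width: 85.5
```

```bash
python3 - <<'E'
from h import *
from bench import telemetry,camera
s=telemetry.sense();T=tool(s);print(s['clock'],s['eef_pos'],s['eef_rot'],s['contact_force'],s['joint_velocities'].round(1))
p,d=camera("wrist");cv2.imwrite("pics/w5.png",p);np.savez("pics/w5.npz",d=d,T=T)
p,d=camera("scene");cv2.imwrite("pics/s5.png",p);np.save("pics/s5.npy",d)
E
```

```text
6.3333 [547.46187908 -10.51268403 357.90112384] [ 1.79982856e+02 -1.21413429e-02 -1.14952611e+01] [ 0.1473762   0.59046327 -1.52557094] [-1.3 -0.1 -0.4 -0.3 -0.1 -0.1]
```

View pics/w5.png

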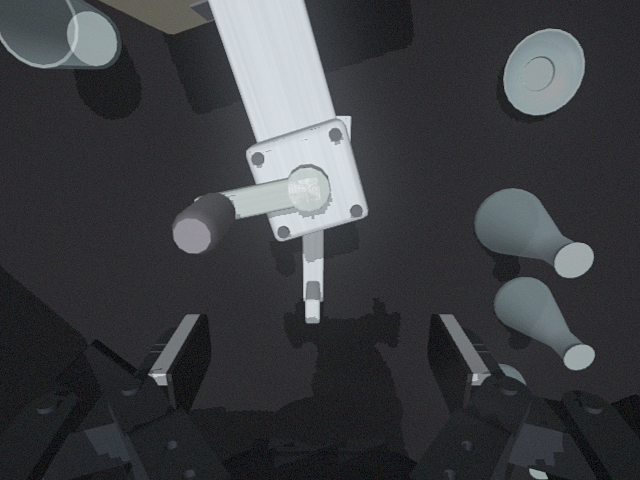

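View pics/s5.png

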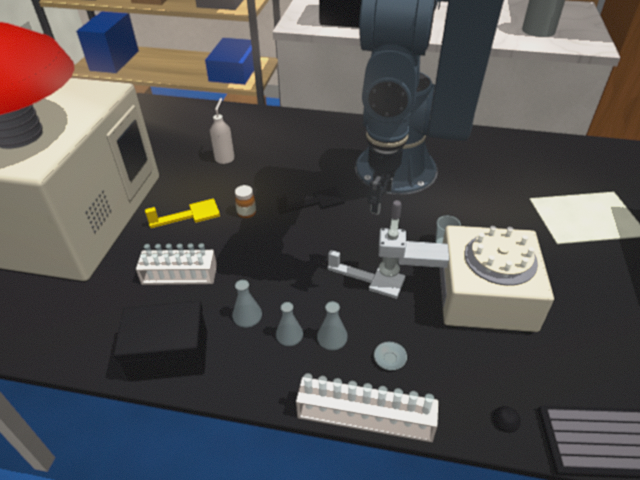

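```bash
python3 - <<'E'
from h import *
z=np.load("pics/w5.npz");W=cloud("wrist",z["d"],z["T"]);p=cv2.imread("pics/w5.png")
def st(u0,v0,u1,v1,z0,z1):
    A=W[v0:v1,u0:u1];q=A[(A[...,2]>z0)&(A[...,2]<z1)]
    print(len(q),q.mean(0).round(1),cv2.minAreaRect(q[:,:2].astype(np.float32)));return q
print("gear");st(235,105,380,250,183,187.5)
print("hub/arm");st(180,150,340,220,198,204)
print("hub");st(280,150,340,220,200,210)
print("knob");st(165,180,240,260,252,257)
print("lug");st(295,275,330,330,62,66)
print("plate bits");q=st(235,105,380,250,10,17)
print(proj("wrist",[547,25,185],z["T"]))
# scene: plate
W=cloud("scene",np.load("pics/s5.npy"));A=W[262:300,360:415];q=A[(A[...,2]>9)&(A[...,2]<19)&(A[...,0]>540)];print("scene plate",q.mean(0),cv2.minAreaRect(q[:,:2].astype(np.float32)),q.min(0),q.max(0))
A=W[215:280,370:415];q=A[(A[...,2]>181)&(A[...,2]<188)];print("scene gear",cv2.minAreaRect(q[:,:2].astype(np.float32)))
p=cv2.imread("pics/s5.png");cv2.imwrite("pics/c5.png",cv2.resize(p[220:305,315:425],None,fx=7,fy=7,interpolation=cv2.INTER_CUBIC))
E
```

```text
gear
6404 [550.3  29.7 184.5] ((547.2421875, 27.112815856933594), (63.55938720703125, 63.6690559387207), 4.811429977416992)
hub/arm
3327 [531.9  27.5 201.3] ((520.30126953125, 24.936784744262695), (80.92607116699219, 27.190248489379883), 4.688653945922852)
hub
1753 [545.6  27.1 201.4] ((545.9125366210938, 27.5421085357666), (27.421634674072266, 29.40920066833496), 76.64908599853516)
knob
1147 [492.7  26.9 253.4] ((492.6694030761719, 26.678049087524414), (18.993911743164062, 19.112709045410156), 42.31275177001953)
lug
294 [ 514.3 -129.6   63.3] ((514.3260498046875, -129.78912353515625), (27.82253646850586, 14.099525451660156), 78.35303497314453)
plate bits
498 [543.9 -36.5  13.3] ((554.031005859375, -10.466903686523438), (153.5137176513672, 25.7756290435791), 65.61426544189453)
[307.88164823 187.40449997]
scene plate [565.07978125  18.66133587  12.66576514] ((562.031982421875, 4.946952819824219), (119.997314453125, 59.66407012939453), 81.54586029052734) [540.05329558 -52.59900697   9.01118321] [599.48584283  68.51042908  18.817541  ]
scene gear ((552.7496948242188, 26.072132110595703), (67.60929107666016, 63.67756652832031), 4.994192600250244)
```

View pics/c5.png

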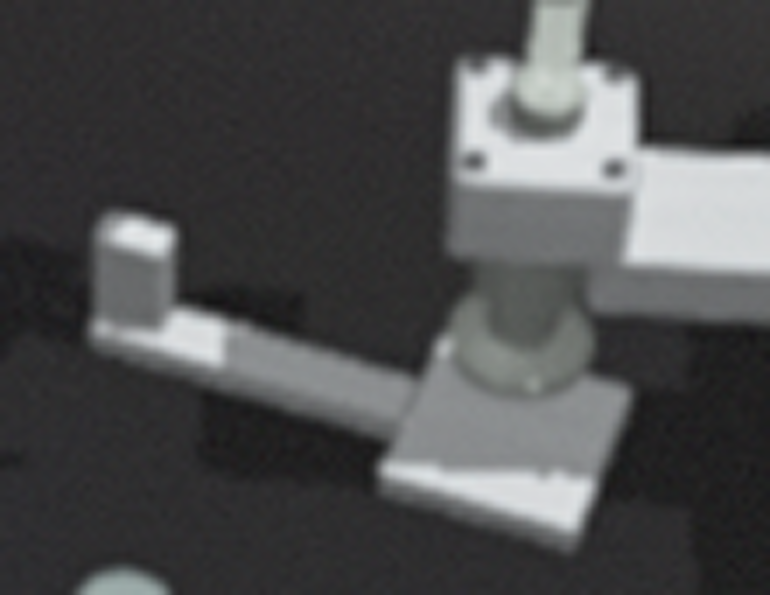

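```bash
python3 - <<'E'
from h import *
f=lambda L:(np.array(L,float)+.5)/7-.5+[315,220]
print("plate corners",ray("scene",f([[382,466],[577,533],[632,388]]),14).round(1).tolist())
r=ray("scene",f([[382,466],[632,388]]),14);print("centre",r.mean(0))
print("gear",ray("scene",f([[455,63],[640,76],[632,188],[447,182]]),185).mean(0))
from bench import camera,telemetry
print(telemetry.sense()['clock'])
p,d=camera("top");cv2.imwrite("pics/t6.png",p);np.save("pics/t6.npy",d)
cv2.imwrite("pics/c6.png",cv2.resize(p[200:300,220:350],None,fx=6,fy=6,interpolation=cv2.INTER_CUBIC))
E
```

```text
plate corners [[578.7, -21.9, 14.0], [598.5, 56.6, 14.0], [519.6, 71.4, 14.0]]
centre [549.14206328  24.74361971  14.        ]
gear [553.79605843  25.2150601  185.        ]
6.4333
```

View pics/c6.png

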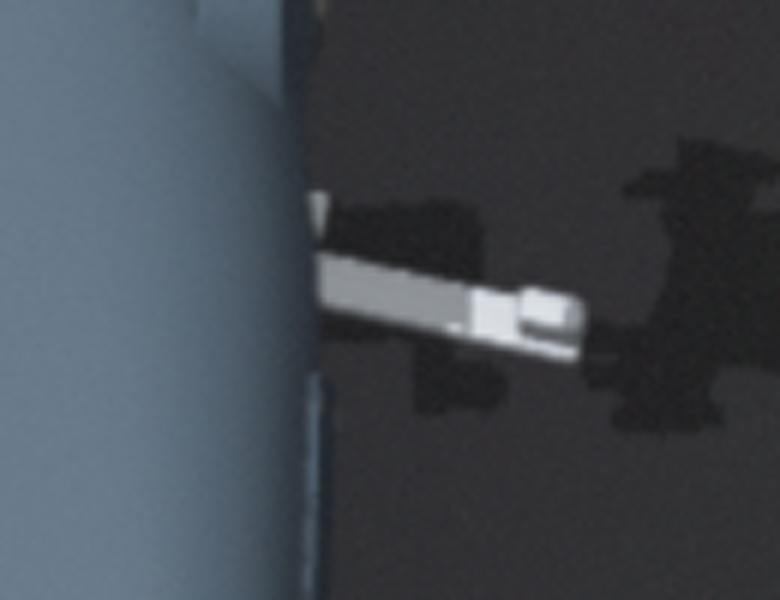

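```bash
python3 - <<'E'
from h import *
W=cloud("scene",np.load("pics/s5.npy"))
def st(n,u0,v0,u1,v1,z0,z1):
    A=W[v0:v1,u0:u1];q=A[(A[...,2]>z0)&(A[...,2]<z1)]
    print(n,len(q),np.median(q,0).round(1),cv2.minAreaRect(q[:,:2].astype(np.float32)))
st("knob",385,198,405,212,248,262);st("lug",325,248,345,262,58,70);st("hub",385,220,405,240,197,206)
st("box",445,225,555,330,145,155);st("carousel",460,225,545,290,190,215)
T=cloud("top",np.load("pics/top0.npy"))
W=T;st("top box",100,180,215,290,145,155);st("top lug0",360,270,385,300,58,70)
for f in("scene0",):
    W=cloud("scene",np.load("pics/scene0.npy"));st("lug0",270,218,300,240,58,70);st("plate0",310,235,355,270,10,19)
E
```

```text
knob 47 [498.   26.2 251.3] ((496.7438049316406, 26.7751407623291), (18.848901748657227, 26.597270965576172), 55.2029914855957)
lug 49 [ 519.8 -129.3   62.1] ((519.5835571289062, -131.1883087158203), (20.835073471069336, 28.45490264892578), 3.5293338298797607)
hub 130 [537.8  26.6 199.9] ((532.3438110351562, 24.192134857177734), (64.18634033203125, 25.234310150146484), 5.131930351257324)
box 3261 [603.6 256.6 148.4] ((547.5712280273438, 286.4908142089844), (240.30905151367188, 246.9183807373047), 5.420746326446533)
carousel 322 [554.4 305.9 199.2] ((544.3699951171875, 299.784423828125), (133.52125549316406, 137.1825408935547), 65.5936508178711)
top box 3931 [529.8 249.6 150. ] ((543.9202270507812, 268.50732421875), (239.8429412841797, 281.954833984375), 5.153128147125244)
top lug0 59 [ 432.9 -299.2   63.6] ((432.6380615234375, -299.2939453125), (29.995832443237305, 16.796913146972656), 78.28866577148438)
lug0 40 [ 438.7 -299.4   61.7] ((438.40325927734375, -298.837646484375), (29.639158248901367, 17.261716842651367), 72.27958679199219)
plate0 489 [ 467.9 -147.5   12.6] ((465.68902587890625, -161.01287841796875), (118.9329605102539, 86.20237731933594), 78.96845245361328)
```

The wrist view gives gearbox centre (547.2,27.1), lug (514.3,-129.8) and knob (492.7,26.9). The lug implies the plate centre is at (546.5,26.9), within 1 mm of the axis. The scene camera reads about 5 mm high in x for everything it sees, so its lug-to-gearbox offset agrees too. Next is the knob.

```bash
python3 - <<'E'
from h import *
T=tool(dict(eef_rot=[180,0,-11.5],eef_pos=[547.3,-10.3,358.2]))
print(delta([492.5,27,345],0,T))
E
```

```text
(array([-0.0611, -0.0256,  0.0132]), array([  0. ,   0. , -11.5]))
```

Emit:
play_rows:
  moves:
    - [-0.01, -0.004, 0, 0, 0, -2, -1]
    - [-0.02, -0.008, 0, 0, 0, -4, -1]
    - [-0.03, -0.0125, 0, 0, 0, -6, -1]
    - [-0.04, -0.017, 0, 0, 0, -8, -1]
    - [-0.05, -0.021, 0, 0, 0, -10, -1]
    - [-0.058, -0.024, 0, 0, 0, -11.5, -1]
    - [-0.0611, -0.0256, 0.005, 0, 0, -11.5, -1]
    - [-0.0611, -0.0256, 0.01, 0, 0, -11.5, -1]
    - [-0.0611, -0.0256, 0.0132, 0, 0, -11.5, -1]
    - [-0.0611, -0.0256, 0.0132, 0, 0, -11.5, -1]

```text
clock: 7.32
eef_pos: [492.9, 27.0, 343.2]
eef_rot: [180.0, 0.1, -0.0]
contact_force: [-0.9, 0.2, -0.8]
grip_width: 85.2
```

```bash
python3 - <<'E'
from h import *
from bench import telemetry,camera
s=telemetry.sense();T=tool(s);print(s['clock'],s['eef_pos'],s['eef_rot'],s['contact_force'])
p,d=camera("wrist");cv2.imwrite("pics/w7.png",p)
W=cloud("wrist",d,T)
q=W[(W[...,2]>251)&(W[...,2]<257)&(abs(W[...,0]-492)<30)&(abs(W[...,1]-27)<30)];print(len(q),q.mean(0),cv2.minEnclosingCircle(q[:,:2].astype(np.float32)))
q=W[(W[...,2]>183)&(W[...,2]<187)&(abs(W[...,0]-547)<45)&(abs(W[...,1]-27)<45)];print(len(q),cv2.minAreaRect(q[:,:2].astype(np.float32)))
E
```

```text
7.3167 [492.92657231  27.03779217 343.24074356] [ 1.79990241e+02  7.51274575e-02 -4.69445706e-02] [-0.90597999  0.15546825 -0.79080429]
1277 [492.14712056  27.50587164 253.18855381] ((491.9672546386719, 27.216934204101562), 10.69288444519043)
5697 ((546.8087158203125, 27.308059692382812), (63.25975799560547, 63.94820022583008), 5.213472843170166)
```

View pics/w7.png

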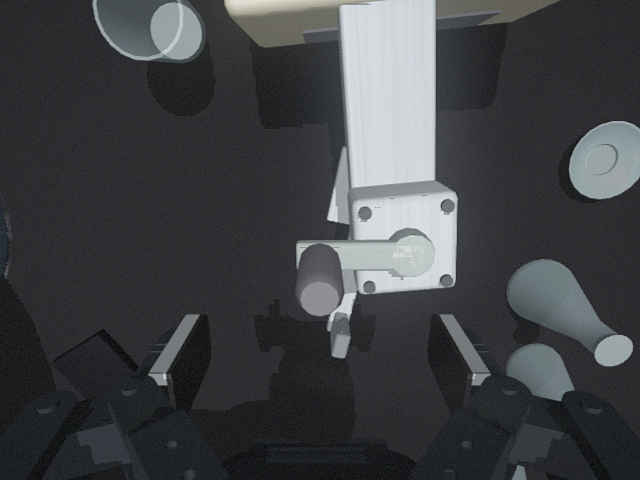

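Emit:
play_rows:
  moves:
    - [-0.0005, 0, 0.012, 0, 0, 0, -1]
    - [-0.0005, 0, 0.025, 0, 0, 0, -1]
    - [-0.0005, 0, 0.038, 0, 0, 0, -1]
    - [-0.0005, 0, 0.05, 0, 0, 0, -1]
    - [-0.0005, 0, 0.056, 0, 0, 0, -1]
    - [-0.0005, 0, 0.058, 0, 0, 0, -0.5]
    - [-0.0005, 0, 0.058, 0, 0, 0, 0]
    - [-0.0005, 0, 0.058, 0, 0, 0, 0.2]
    - [-0.0005, 0, 0.058, 0, 0, 0, 0.4]
    - [-0.0005, 0, 0.058, 0, 0, 0, 1]
  grip_force: 60

```text
clock: 8.2
eef_pos: [492.7, 27.2, 286.9]
eef_rot: [-180.0, -0.0, -0.0]
contact_force: [0.1, -0.0, 0.2]
grip_width: 25.4
```

Emit:
play_rows:
  moves:
    - [0, 0, 0, 0, 0, 0, 1]
    - [0, 0, 0, 0, 0, 0, 1]
    - [0, 0, 0, 0, 0, 0, 1]
    - [0, 0, 0, 0, 0, 0, 1]
    - [0, 0, 0, 0, 0, 0, 1]
    - [0, 0, 0, 0, 0, 0, 1]
    - [0, 0, 0, 0, 0, 0, 1]
    - [0, 0, 0, 0, 0, 0, 1]
    - [0, 0, 0, 0, 0, 0, 1]
    - [0, 0, 0, 0, 0, 0, 1]
  grip_force: 60

```text
clock: 9.03
eef_pos: [492.8, 27.2, 287.0]
eef_rot: [-180.0, -0.1, -0.0]
contact_force: [0.2, -0.3, 6.1]
grip_width: 22.6
```

```bash
python3 - <<'E'
from bench import telemetry
s=telemetry.sense();print(s['clock'],s['eef_pos'],s['eef_rot'],s['contact_force'],s['wrist_torque'],s['grip_width'])
E
```

```text
9.0333 [492.78489559  27.20893645 287.021196  ] [-1.79997558e+02 -8.06162097e-02 -1.52800416e-02] [ 0.16782489 -0.33014917  6.10212868] [-0.05660229  0.02111126 -0.01858704] 22.57952202994837
```

```bash
cat > circ.py <<'E'
import sys,numpy as np
R=54.6
def rows(p0,dphi,last=10,c=(0,0)):
    out=[]
    for k in range(1,11):
        a=np.radians(p0+dphi*min(k,last)/last);b=np.radians(p0)
        out.append([round(R*(np.cos(b)-np.cos(a))/1000+c[0]/1000*min(k,last)/last,4),round(-R*(np.sin(a)-np.sin(b))/1000+c[1]/1000*min(k,last)/last,4),0,0,0,0,1])
    return out
if __name__=="__main__":
    for p0 in map(float,sys.argv[2:]): print(p0,rows(p0,float(sys.argv[1])))
E
python3 circ.py 30 0 30 60 90 120 150
```

```text
0.0 [[np.float64(0.0001), np.float64(-0.0029), 0, 0, 0, 0, 1], [np.float64(0.0003), np.float64(-0.0057), 0, 0, 0, 0, 1], [np.float64(0.0007), np.float64(-0.0085), 0, 0, 0, 0, 1], [np.float64(0.0012), np.float64(-0.0114), 0, 0, 0, 0, 1], [np.float64(0.0019), np.float64(-0.0141), 0, 0, 0, 0, 1], [np.float64(0.0027), np.float64(-0.0169), 0, 0, 0, 0, 1], [np.float64(0.0036), np.float64(-0.0196), 0, 0, 0, 0, 1], [np.float64(0.0047), np.float64(-0.0222), 0, 0, 0, 0, 1], [np.float64(0.006), np.float64(-0.0248), 0, 0, 0, 0, 1], [np.float64(0.0073), np.float64(-0.0273), 0, 0, 0, 0, 1]]
30.0 [[np.float64(0.0015), np.float64(-0.0024), 0, 0, 0, 0, 1], [np.float64(0.0031), np.float64(-0.0048), 0, 0, 0, 0, 1], [np.float64(0.0049), np.float64(-0.0071), 0, 0, 0, 0, 1], [np.float64(0.0067), np.float64(-0.0092), 0, 0, 0, 0, 1], [np.float64(0.0087), np.float64(-0.0113), 0, 0, 0, 0, 1], [np.float64(0.0108), np.float64(-0.0133), 0, 0, 0, 0, 1], [np.float64(0.0129), np.float64(-0.0151), 0, 0, 0, 0, 1], [np.float64(0.0152), np.float64(-0.0169), 0, 0, 0, 0, 1], [np.float64(0.0175), np.float64(-0.0185), 0, 0
[... 1674 characters left out ...]
, 0, 0, 0, 1], [np.float64(0.0185), np.float64(0.0175), 0, 0, 0, 0, 1], [np.float64(0.02), np.float64(0.02), 0, 0, 0, 0, 1]]
150.0 [[np.float64(0.0014), np.float64(0.0025), 0, 0, 0, 0, 1], [np.float64(0.0026), np.float64(0.0051), 0, 0, 0, 0, 1], [np.float64(0.0037), np.float64(0.0077), 0, 0, 0, 0, 1], [np.float64(0.0046), np.float64(0.0104), 0, 0, 0, 0, 1], [np.float64(0.0055), np.float64(0.0132), 0, 0, 0, 0, 1], [np.float64(0.0061), np.float64(0.0159), 0, 0, 0, 0, 1], [np.float64(0.0066), np.float64(0.0188), 0, 0, 0, 0, 1], [np.float64(0.007), np.float64(0.0216), 0, 0, 0, 0, 1], [np.float64(0.0072), np.float64(0.0244), 0, 0, 0, 0, 1], [np.float64(0.0073), np.float64(0.0273), 0, 0, 0, 0, 1]]
```

Crank turn, 0 to 30°.

Emit:
play_rows:
  moves:
    - [0.0001, -0.0029, 0, 0, 0, 0, 1]
    - [0.0003, -0.0057, 0, 0, 0, 0, 1]
    - [0.0007, -0.0085, 0, 0, 0, 0, 1]
    - [0.0012, -0.0114, 0, 0, 0, 0, 1]
    - [0.0019, -0.0141, 0, 0, 0, 0, 1]
    - [0.0027, -0.0169, 0, 0, 0, 0, 1]
    - [0.0036, -0.0196, 0, 0, 0, 0, 1]
    - [0.0047, -0.0222, 0, 0, 0, 0, 1]
    - [0.006, -0.0248, 0, 0, 0, 0, 1]
    - [0.0073, -0.0273, 0, 0, 0, 0, 1]

```text
clock: 9.87
eef_pos: [499.6, 54.1, 287.0]
eef_rot: [179.9, -0.0, -0.0]
contact_force: [-4.6, -5.2, 8.2]
grip_width: 22.3
```

```bash
cat > f.py <<'E'
import numpy as np
from bench import telemetry
s=telemetry.sense();p=s['eef_pos'][:2];C=np.array([547.2,27.2]);d=p-C;r=np.linalg.norm(d);u=d/r;t=np.array([u[1],-u[0]])
F=s['contact_force'];v=s['joint_velocities']
print('t %.2f r %.2f phi %.1f  Ftan(resist) %.2f Frad %.2f Fz %.2f torque_axis %.3f  width %.1f'%(s['clock'],r,(180-np.degrees(np.arctan2(d[1],d[0])))%360,-F[:2]@t,F[:2]@u,F[2],-F[:2]@t*r/1000,s['grip_width']))
E
python3 f.py
```

```text
t 9.87 r 54.67 phi 29.5  Ftan(resist) 6.76 Frad 1.46 Fz 8.21 torque_axis 0.369  width 22.3
```

The resistance is 6.8 N, which matches free running. I'll carry on.

Emit:
play_rows:
  moves:
    - [0.0015, -0.0024, 0, 0, 0, 0, 1]
    - [0.0031, -0.0048, 0, 0, 0, 0, 1]
    - [0.0049, -0.0071, 0, 0, 0, 0, 1]
    - [0.0067, -0.0092, 0, 0, 0, 0, 1]
    - [0.0087, -0.0113, 0, 0, 0, 0, 1]
    - [0.0108, -0.0133, 0, 0, 0, 0, 1]
    - [0.0129, -0.0151, 0, 0, 0, 0, 1]
    - [0.0152, -0.0169, 0, 0, 0, 0, 1]
    - [0.0175, -0.0185, 0, 0, 0, 0, 1]
    - [0.02, -0.02, 0, 0, 0, 0, 1]

```text
clock: 10.7
eef_pos: [519.3, 74.5, 286.9]
eef_rot: [-180.0, 0.0, -0.0]
contact_force: [-8.2, 0.5, 11.0]
grip_width: 22.8
```

```bash
python3 f.py
```

```text
t 10.70 r 54.94 phi 59.5  Ftan(resist) 6.85 Frad 4.61 Fz 10.99 torque_axis 0.376  width 22.8
```

Emit:
play_rows:
  moves:
    - [0.0025, -0.0014, 0, 0, 0, 0, 1]
    - [0.0051, -0.0026, 0, 0, 0, 0, 1]
    - [0.0077, -0.0037, 0, 0, 0, 0, 1]
    - [0.0104, -0.0046, 0, 0, 0, 0, 1]
    - [0.0132, -0.0055, 0, 0, 0, 0, 1]
    - [0.0159, -0.0061, 0, 0, 0, 0, 1]
    - [0.0188, -0.0066, 0, 0, 0, 0, 1]
    - [0.0216, -0.007, 0, 0, 0, 0, 1]
    - [0.0244, -0.0072, 0, 0, 0, 0, 1]
    - [0.0273, -0.0073, 0, 0, 0, 0, 1]

```text
clock: 11.53
eef_pos: [546.7, 82.4, 287.0]
eef_rot: [-179.9, 0.0, 0.0]
contact_force: [-6.9, 4.6, 10.0]
grip_width: 22.3
```

```bash
python3 f.py
```

```text
t 11.53 r 55.22 phi 89.5  Ftan(resist) 6.82 Frad 4.67 Fz 10.00 torque_axis 0.377  width 22.3
```

Emit:
play_rows:
  moves:
    - [0.0029, 0.0001, -0.0003, 0, 0, 0, 1]
    - [0.0057, 0.0003, -0.0005, 0, 0, 0, 1]
    - [0.0085, 0.0007, -0.0005, 0, 0, 0, 1]
    - [0.0114, 0.0012, -0.0005, 0, 0, 0, 1]
    - [0.0142, 0.0018, -0.0005, 0, 0, 0, 1]
    - [0.0171, 0.0026, -0.0005, 0, 0, 0, 1]
    - [0.0198, 0.0035, -0.0005, 0, 0, 0, 1]
    - [0.0225, 0.0045, -0.0005, 0, 0, 0, 1]
    - [0.0251, 0.0058, -0.0005, 0, 0, 0, 1]
    - [0.0276, 0.0071, -0.0005, 0, 0, 0, 1]

```text
clock: 12.37
eef_pos: [574.5, 75.5, 287.1]
eef_rot: [-179.9, 0.0, 0.0]
contact_force: [-4.4, 8.6, 4.1]
grip_width: 22.4
```

```bash
python3 f.py
```

```text
t 12.37 r 55.50 phi 119.4  Ftan(resist) 8.02 Frad 5.30 Fz 4.09 torque_axis 0.445  width 22.4
```

Emit:
play_rows:
  moves:
    - [0.0024, 0.0015, 0, 0, 0, 0, 1]
    - [0.0048, 0.0031, 0, 0, 0, 0, 1]
    - [0.0071, 0.0049, 0, 0, 0, 0, 1]
    - [0.0092, 0.0067, 0, 0, 0, 0, 1]
    - [0.0113, 0.0087, 0, 0, 0, 0, 1]
    - [0.0133, 0.0108, 0, 0, 0, 0, 1]
    - [0.0151, 0.0129, 0, 0, 0, 0, 1]
    - [0.0169, 0.0152, 0, 0, 0, 0, 1]
    - [0.0185, 0.0175, 0, 0, 0, 0, 1]
    - [0.02, 0.02, 0, 0, 0, 0, 1]

```text
clock: 13.2
eef_pos: [594.9, 55.7, 287.1]
eef_rot: [-179.9, -0.0, 0.0]
contact_force: [0.8, 8.8, 1.0]
grip_width: 22.6
```

```bash
python3 f.py
```

```text
t 13.20 r 55.57 phi 149.2  Ftan(resist) 7.13 Frad 5.22 Fz 1.02 torque_axis 0.396  width 22.6
```

Emit:
play_rows:
  moves:
    - [0.0014, 0.0025, 0, 0, 0, 0, 1]
    - [0.0026, 0.0051, 0, 0, 0, 0, 1]
    - [0.0037, 0.0077, 0, 0, 0, 0, 1]
    - [0.0046, 0.0104, 0, 0, 0, 0, 1]
    - [0.0055, 0.0132, 0, 0, 0, 0, 1]
    - [0.0061, 0.0159, 0, 0, 0, 0, 1]
    - [0.0066, 0.0188, 0, 0, 0, 0, 1]
    - [0.007, 0.0216, 0, 0, 0, 0, 1]
    - [0.0072, 0.0244, 0, 0, 0, 0, 1]
    - [0.0073, 0.0273, 0, 0, 0, 0, 1]

```text
clock: 14.03
eef_pos: [602.6, 28.2, 287.1]
eef_rot: [-179.9, -0.1, 0.0]
contact_force: [5.3, 6.8, -1.2]
grip_width: 22.7
```

```bash
python3 f.py
```

```text
t 14.03 r 55.45 phi 179.0  Ftan(resist) 6.71 Frad 5.44 Fz -1.21 torque_axis 0.372  width 22.7
```

Emit:
play_rows:
  moves:
    - [-0.0001, 0.0029, 0, 0, 0, 0, 1]
    - [-0.0003, 0.0057, 0, 0, 0, 0, 1]
    - [-0.0007, 0.0085, 0, 0, 0, 0, 1]
    - [-0.0012, 0.0114, 0, 0, 0, 0, 1]
    - [-0.0019, 0.0141, 0, 0, 0, 0, 1]
    - [-0.0027, 0.0169, 0, 0, 0, 0, 1]
    - [-0.0036, 0.0196, 0, 0, 0, 0, 1]
    - [-0.0047, 0.0222, 0, 0, 0, 0, 1]
    - [-0.006, 0.0248, 0, 0, 0, 0, 1]
    - [-0.0073, 0.0273, 0, 0, 0, 0, 1]

```text
clock: 14.87
eef_pos: [595.5, 0.5, 287.1]
eef_rot: [-179.9, -0.1, 0.0]
contact_force: [7.2, 4.2, -2.5]
grip_width: 22.3
```

```bash
python3 f.py
```

```text
t 14.87 r 55.18 phi 209.0  Ftan(resist) 7.11 Frad 4.24 Fz -2.55 torque_axis 0.392  width 22.3
```

Emit:
play_rows:
  moves:
    - [-0.0015, 0.0024, 0, 0, 0, 0, 1]
    - [-0.0031, 0.0048, 0, 0, 0, 0, 1]
    - [-0.0049, 0.0071, 0, 0, 0, 0, 1]
    - [-0.0067, 0.0092, 0, 0, 0, 0, 1]
    - [-0.0087, 0.0113, 0, 0, 0, 0, 1]
    - [-0.0108, 0.0133, 0, 0, 0, 0, 1]
    - [-0.0129, 0.0151, 0, 0, 0, 0, 1]
    - [-0.0152, 0.0169, 0, 0, 0, 0, 1]
    - [-0.0175, 0.0185, 0, 0, 0, 0, 1]
    - [-0.02, 0.02, 0, 0, 0, 0, 1]

```text
clock: 15.7
eef_pos: [575.5, -19.8, 287.2]
eef_rot: [-180.0, -0.1, -0.0]
contact_force: [7.1, 1.3, -2.1]
grip_width: 22.6
```

```bash
python3 f.py
```

```text
t 15.70 r 54.83 phi 239.0  Ftan(resist) 6.82 Frad 2.53 Fz -2.08 torque_axis 0.374  width 22.6
```

Emit:
play_rows:
  moves:
    - [-0.0025, 0.0014, 0, 0, 0, 0, 1]
    - [-0.0051, 0.0026, 0, 0, 0, 0, 1]
    - [-0.0077, 0.0037, 0, 0, 0, 0, 1]
    - [-0.0104, 0.0046, 0, 0, 0, 0, 1]
    - [-0.0132, 0.0055, 0, 0, 0, 0, 1]
    - [-0.0159, 0.0061, 0, 0, 0, 0, 1]
    - [-0.0188, 0.0066, 0, 0, 0, 0, 1]
    - [-0.0216, 0.007, 0, 0, 0, 0, 1]
    - [-0.0244, 0.0072, 0, 0, 0, 0, 1]
    - [-0.0273, 0.0073, 0, 0, 0, 0, 1]

```text
clock: 16.53
eef_pos: [548.1, -27.3, 287.1]
eef_rot: [180.0, -0.1, -0.0]
contact_force: [7.4, -0.6, -2.8]
grip_width: 22.8
```

```bash
python3 f.py; python3 - <<'E'
from bench import camera
import cv2
p,d=camera("scene");cv2.imwrite("pics/s8.png",p)
cv2.imwrite("pics/c8.png",cv2.resize(p[200:305,315:435],None,fx=5,fy=5,interpolation=cv2.INTER_CUBIC))
E
```

```text
t 16.53 r 54.51 phi 269.1  Ftan(resist) 7.37 Frad 0.72 Fz -2.80 torque_axis 0.402  width 22.8
```

View pics/c8.png

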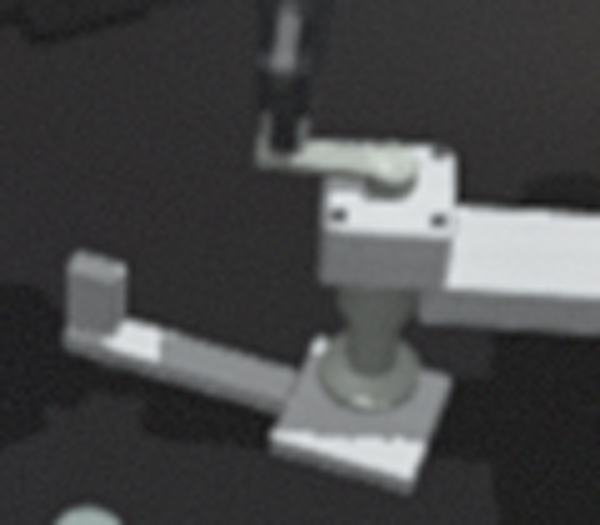

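Emit:
play_rows:
  moves:
    - [-0.0029, -0.0001, 0, 0, 0, 0, 1]
    - [-0.0057, -0.0003, 0, 0, 0, 0, 1]
    - [-0.0085, -0.0007, 0, 0, 0, 0, 1]
    - [-0.0114, -0.0012, 0, 0, 0, 0, 1]
    - [-0.0141, -0.0019, 0, 0, 0, 0, 1]
    - [-0.0169, -0.0027, 0, 0, 0, 0, 1]
    - [-0.0196, -0.0036, 0, 0, 0, 0, 1]
    - [-0.0222, -0.0047, 0, 0, 0, 0, 1]
    - [-0.0248, -0.006, 0, 0, 0, 0, 1]
    - [-0.0273, -0.0073, 0, 0, 0, 0, 1]

```text
clock: 17.42
eef_pos: [520.7, -20.2, 287.2]
eef_rot: [180.0, -0.1, -0.0]
contact_force: [6.4, -3.4, -2.5]
grip_width: 22.6
```

```bash
python3 f.py; python3 circ.py 20 300 320 340 0 20 40| sed 's/np.float64(\([^)]*\))/\1/g'
```

```text
t 17.42 r 54.25 phi 299.2  Ftan(resist) 7.23 Frad -0.13 Fz -2.50 torque_axis 0.392  width 22.6
300.0 [[-0.0016, -0.001, 0, 0, 0, 0, 1], [-0.0032, -0.002, 0, 0, 0, 0, 1], [-0.0048, -0.0031, 0, 0, 0, 0, 1], [-0.0063, -0.0043, 0, 0, 0, 0, 1], [-0.0078, -0.0055, 0, 0, 0, 0, 1], [-0.0092, -0.0067, 0, 0, 0, 0, 1], [-0.0106, -0.008, 0, 0, 0, 0, 1], [-0.012, -0.0094, 0, 0, 0, 0, 1], [-0.0133, -0.0108, 0, 0, 0, 0, 1], [-0.0145, -0.0122, 0, 0, 0, 0, 1]]
320.0 [[-0.0012, -0.0015, 0, 0, 0, 0, 1], [-0.0023, -0.003, 0, 0, 0, 0, 1], [-0.0034, -0.0046, 0, 0, 0, 0, 1], [-0.0045, -0.0062, 0, 0, 0, 0, 1], [-0.0055, -0.0078, 0, 0, 0, 0, 1], [-0.0064, -0.0095, 0, 0, 0, 0, 1], [-0.0072, -0.0112, 0, 0, 0, 0, 1], [-0.0081, -0.0129, 0, 0, 0, 0, 1], [-0.0088, -0.0146, 0, 0, 0, 0, 1], [-0.0095, -0.0164, 0, 0, 0, 0, 1]]
340.0 [[-0.0006, -0.0018, 0, 0, 0, 0, 1], [-0.0012, -0.0036, 0, 0, 0, 0, 1], [-0.0017, -0.0055, 0, 0, 0, 0, 1], [-0.0021, -0.0073, 0, 0, 0, 0, 1], [-0.0025, -0.0092, 0, 0, 0, 0, 1], [-0.0028, -0.0111, 0, 0, 0, 0, 1], [-0.003, -0.013, 0, 0, 0, 0, 1], [-0.0032, -0.0149, 0, 0, 0, 0, 1], [-0.0033, -
[... 387 characters left out ...]
0, 0, 0, 1]]
20.0 [[0.0007, -0.0018, 0, 0, 0, 0, 1], [0.0014, -0.0035, 0, 0, 0, 0, 1], [0.0022, -0.0053, 0, 0, 0, 0, 1], [0.0031, -0.007, 0, 0, 0, 0, 1], [0.004, -0.0086, 0, 0, 0, 0, 1], [0.005, -0.0103, 0, 0, 0, 0, 1], [0.006, -0.0119, 0, 0, 0, 0, 1], [0.0071, -0.0134, 0, 0, 0, 0, 1], [0.0083, -0.0149, 0, 0, 0, 0, 1], [0.0095, -0.0164, 0, 0, 0, 0, 1]]
40.0 [[0.0013, -0.0014, 0, 0, 0, 0, 1], [0.0026, -0.0028, 0, 0, 0, 0, 1], [0.0039, -0.0042, 0, 0, 0, 0, 1], [0.0053, -0.0055, 0, 0, 0, 0, 1], [0.0067, -0.0067, 0, 0, 0, 0, 1], [0.0082, -0.0079, 0, 0, 0, 0, 1], [0.0097, -0.0091, 0, 0, 0, 0, 1], [0.0113, -0.0102, 0, 0, 0, 0, 1], [0.0129, -0.0112, 0, 0, 0, 0, 1], [0.0145, -0.0122, 0, 0, 0, 0, 1]]
```

Emit:
play_rows:
  moves:
    - [-0.0016, -0.001, 0, 0, 0, 0, 1]
    - [-0.0032, -0.002, 0, 0, 0, 0, 1]
    - [-0.0048, -0.0031, 0, 0, 0, 0, 1]
    - [-0.0063, -0.0043, 0, 0, 0, 0, 1]
    - [-0.0078, -0.0055, 0, 0, 0, 0, 1]
    - [-0.0092, -0.0067, 0, 0, 0, 0, 1]
    - [-0.0106, -0.008, 0, 0, 0, 0, 1]
    - [-0.012, -0.0094, 0, 0, 0, 0, 1]
    - [-0.0133, -0.0108, 0, 0, 0, 0, 1]
    - [-0.0145, -0.0122, 0, 0, 0, 0, 1]

```text
clock: 18.25
eef_pos: [506.1, -8.1, 287.1]
eef_rot: [179.9, -0.1, -0.0]
contact_force: [5.1, -5.4, -1.5]
grip_width: 22.1
```

```bash
python3 f.py
```

```text
t 18.25 r 54.19 phi 319.3  Ftan(resist) 7.37 Frad -0.34 Fz -1.49 torque_axis 0.399  width 22.1
```

Emit:
play_rows:
  moves:
    - [-0.0012, -0.0015, 0, 0, 0, 0, 1]
    - [-0.0023, -0.003, 0, 0, 0, 0, 1]
    - [-0.0034, -0.0046, 0, 0, 0, 0, 1]
    - [-0.0045, -0.0062, 0, 0, 0, 0, 1]
    - [-0.0055, -0.0078, 0, 0, 0, 0, 1]
    - [-0.0064, -0.0095, 0, 0, 0, 0, 1]
    - [-0.0072, -0.0112, 0, 0, 0, 0, 1]
    - [-0.0081, -0.0129, 0, 0, 0, 0, 1]
    - [-0.0088, -0.0146, 0, 0, 0, 0, 1]
    - [-0.0095, -0.0164, 0, 0, 0, 0, 1]

```text
clock: 19.08
eef_pos: [496.4, 8.2, 287.1]
eef_rot: [179.9, -0.1, -0.0]
contact_force: [3.1, -5.7, -1.1]
grip_width: 22.3
```

```bash
python3 f.py
```

```text
t 19.08 r 54.23 phi 339.4  Ftan(resist) 6.46 Frad -0.86 Fz -1.08 torque_axis 0.350  width 22.3
```

Emit:
play_rows:
  moves:
    - [-0.0006, -0.0018, 0, 0, 0, 0, 1]
    - [-0.0012, -0.0036, 0, 0, 0, 0, 1]
    - [-0.0017, -0.0055, 0, 0, 0, 0, 1]
    - [-0.0021, -0.0073, 0, 0, 0, 0, 1]
    - [-0.0025, -0.0092, 0, 0, 0, 0, 1]
    - [-0.0028, -0.0111, 0, 0, 0, 0, 1]
    - [-0.003, -0.013, 0, 0, 0, 0, 1]
    - [-0.0032, -0.0149, 0, 0, 0, 0, 1]
    - [-0.0033, -0.0168, 0, 0, 0, 0, 1]
    - [-0.0033, -0.0187, 0, 0, 0, 0, 1]

```text
clock: 19.92
eef_pos: [492.9, 26.8, 287.1]
eef_rot: [179.9, -0.0, -0.0]
contact_force: [0.1, -7.2, 2.2]
grip_width: 22.2
```

```bash
python3 f.py; python3 - <<'E'
from bench import camera
import cv2
p,d=camera("scene");cv2.imwrite("pics/s9.png",p)
cv2.imwrite("pics/c9.png",cv2.resize(p[240:300,345:425],None,fx=8,fy=8,interpolation=cv2.INTER_CUBIC))
E
```

```text
t 19.92 r 54.33 phi 359.6  Ftan(resist) 7.22 Frad -0.08 Fz 2.19 torque_axis 0.392  width 22.2
```

View pics/c9.png

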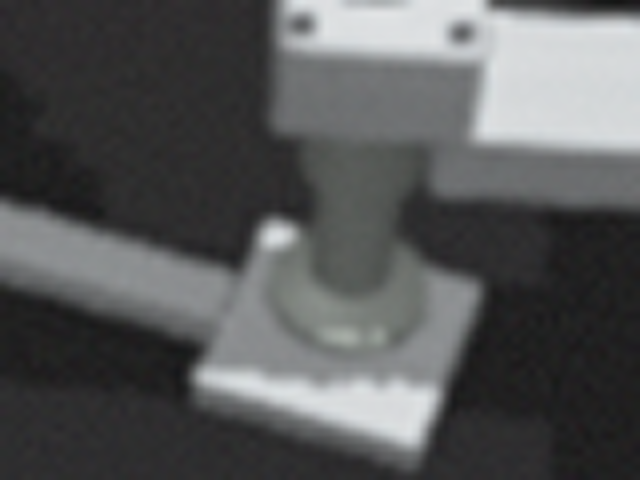

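One turn done. The crank is still running free at about 7 N, and the foot is still above the plate.

Emit:
play_rows:
  moves:
    - [0.0, -0.0019, 0, 0, 0, 0, 1]
    - [0.0001, -0.0038, 0, 0, 0, 0, 1]
    - [0.0003, -0.0057, 0, 0, 0, 0, 1]
    - [0.0005, -0.0076, 0, 0, 0, 0, 1]
    - [0.0008, -0.0095, 0, 0, 0, 0, 1]
    - [0.0012, -0.0114, 0, 0, 0, 0, 1]
    - [0.0016, -0.0132, 0, 0, 0, 0, 1]
    - [0.0021, -0.015, 0, 0, 0, 0, 1]
    - [0.0027, -0.0169, 0, 0, 0, 0, 1]
    - [0.0033, -0.0187, 0, 0, 0, 0, 1]

```text
clock: 20.8
eef_pos: [495.9, 45.5, 287.1]
eef_rot: [179.9, 0.0, -0.0]
contact_force: [-1.9, -6.3, 3.5]
grip_width: 22.5
```

```bash
python3 f.py
```

```text
t 20.80 r 54.51 phi 19.7  Ftan(resist) 6.59 Frad -0.36 Fz 3.52 torque_axis 0.359  width 22.5
```

Emit:
play_rows:
  moves:
    - [0.0007, -0.0018, 0, 0, 0, 0, 1]
    - [0.0014, -0.0035, 0, 0, 0, 0, 1]
    - [0.0022, -0.0053, 0, 0, 0, 0, 1]
    - [0.0031, -0.007, 0, 0, 0, 0, 1]
    - [0.004, -0.0086, 0, 0, 0, 0, 1]
    - [0.005, -0.0103, 0, 0, 0, 0, 1]
    - [0.006, -0.0119, 0, 0, 0, 0, 1]
    - [0.0071, -0.0134, 0, 0, 0, 0, 1]
    - [0.0083, -0.0149, 0, 0, 0, 0, 1]
    - [0.0095, -0.0164, 0, 0, 0, 0, 1]

```text
clock: 21.63
eef_pos: [505.1, 62.1, 287.0]
eef_rot: [179.9, 0.0, -0.0]
contact_force: [-5.8, -4.9, 5.0]
grip_width: 22.6
```

```bash
python3 f.py
```

```text
t 21.63 r 54.71 phi 39.7  Ftan(resist) 7.45 Frad 1.33 Fz 5.01 torque_axis 0.408  width 22.6
```

Emit:
play_rows:
  moves:
    - [0.0013, -0.0014, 0, 0, 0, 0, 1]
    - [0.0026, -0.0028, 0, 0, 0, 0, 1]
    - [0.0039, -0.0042, 0, 0, 0, 0, 1]
    - [0.0053, -0.0055, 0, 0, 0, 0, 1]
    - [0.0067, -0.0067, 0, 0, 0, 0, 1]
    - [0.0082, -0.0079, 0, 0, 0, 0, 1]
    - [0.0097, -0.0091, 0, 0, 0, 0, 1]
    - [0.0113, -0.0102, 0, 0, 0, 0, 1]
    - [0.0129, -0.0112, 0, 0, 0, 0, 1]
    - [0.0145, -0.0122, 0, 0, 0, 0, 1]

```text
clock: 22.47
eef_pos: [519.4, 74.6, 287.0]
eef_rot: [180.0, 0.1, -0.0]
contact_force: [-7.6, -1.2, 5.8]
grip_width: 22.8
```

```bash
python3 f.py; python3 circ.py 20 60 80 100 120| sed 's/np.float64(\([^)]*\))/\1/g'
```

```text
t 22.47 r 54.97 phi 59.7  Ftan(resist) 7.13 Frad 2.77 Fz 5.79 torque_axis 0.392  width 22.8
60.0 [[0.0017, -0.0009, 0, 0, 0, 0, 1], [0.0034, -0.0018, 0, 0, 0, 0, 1], [0.0051, -0.0026, 0, 0, 0, 0, 1], [0.0068, -0.0033, 0, 0, 0, 0, 1], [0.0086, -0.004, 0, 0, 0, 0, 1], [0.0104, -0.0046, 0, 0, 0, 0, 1], [0.0123, -0.0052, 0, 0, 0, 0, 1], [0.0141, -0.0057, 0, 0, 0, 0, 1], [0.0159, -0.0061, 0, 0, 0, 0, 1], [0.0178, -0.0065, 0, 0, 0, 0, 1]]
80.0 [[0.0019, -0.0003, 0, 0, 0, 0, 1], [0.0038, -0.0005, 0, 0, 0, 0, 1], [0.0057, -0.0007, 0, 0, 0, 0, 1], [0.0076, -0.0008, 0, 0, 0, 0, 1], [0.0095, -0.0008, 0, 0, 0, 0, 1], [0.0114, -0.0008, 0, 0, 0, 0, 1], [0.0133, -0.0007, 0, 0, 0, 0, 1], [0.0152, -0.0005, 0, 0, 0, 0, 1], [0.0171, -0.0003, 0, 0, 0, 0, 1], [0.019, 0.0, 0, 0, 0, 0, 1]]
100.0 [[0.0019, 0.0004, 0, 0, 0, 0, 1], [0.0037, 0.0008, 0, 0, 0, 0, 1], [0.0056, 0.0013, 0, 0, 0, 0, 1], [0.0074, 0.0018, 0, 0, 0, 0, 1], [0.0092, 0.0025, 0, 0, 0, 0, 1], [0.011, 0.0031, 0, 0, 0, 0, 1], [0.0127, 0.0039, 0, 0, 0, 0, 1], [0.0145, 0.0047, 0, 0, 0, 0, 1], [0.0162, 0.0056, 0, 0, 0, 0, 1], [0.0178, 0.0065, 0, 0, 0, 0, 1]]
120.0 [[0.0016, 0.001, 0, 0, 0, 0, 1], [0.0032, 0.002, 0, 0, 0, 0, 1], [0.0048, 0.0031, 0, 0, 0, 0, 1], [0.0063, 0.0043, 0, 0, 0, 0, 1], [0.0078, 0.0055, 0, 0, 0, 0, 1], [0.0092, 0.0067, 0, 0, 0, 0, 1], [0.0106, 0.008, 0, 0, 0, 0, 1], [0.012, 0.0094, 0, 0, 0, 0, 1], [0.0133, 0.0108, 0, 0, 0, 0, 1], [0.0145, 0.0122, 0, 0, 0, 0, 1]]
```

Emit:
play_rows:
  moves:
    - [0.0017, -0.0009, 0, 0, 0, 0, 1]
    - [0.0034, -0.0018, 0, 0, 0, 0, 1]
    - [0.0051, -0.0026, 0, 0, 0, 0, 1]
    - [0.0068, -0.0033, 0, 0, 0, 0, 1]
    - [0.0086, -0.004, 0, 0, 0, 0, 1]
    - [0.0104, -0.0046, 0, 0, 0, 0, 1]
    - [0.0123, -0.0052, 0, 0, 0, 0, 1]
    - [0.0141, -0.0057, 0, 0, 0, 0, 1]
    - [0.0159, -0.0061, 0, 0, 0, 0, 1]
    - [0.0178, -0.0065, 0, 0, 0, 0, 1]

```text
clock: 23.3
eef_pos: [537.2, 81.5, 287.1]
eef_rot: [-180.0, 0.1, 0.0]
contact_force: [-7.9, 1.7, 5.7]
grip_width: 22.3
```

```bash
python3 f.py
```

```text
t 23.30 r 55.16 phi 79.6  Ftan(resist) 7.47 Frad 3.08 Fz 5.68 torque_axis 0.412  width 22.3
```

Emit:
play_rows:
  moves:
    - [0.0019, -0.0003, 0, 0, 0, 0, 1]
    - [0.0038, -0.0005, 0, 0, 0, 0, 1]
    - [0.0057, -0.0007, 0, 0, 0, 0, 1]
    - [0.0076, -0.0008, 0, 0, 0, 0, 1]
    - [0.0095, -0.0008, 0, 0, 0, 0, 1]
    - [0.0114, -0.0008, 0, 0, 0, 0, 1]
    - [0.0133, -0.0007, 0, 0, 0, 0, 1]
    - [0.0152, -0.0005, 0, 0, 0, 0, 1]
    - [0.0171, -0.0003, 0, 0, 0, 0, 1]
    - [0.019, 0.0, 0, 0, 0, 0, 1]

```text
clock: 24.13
eef_pos: [556.4, 81.8, 287.1]
eef_rot: [-179.9, 0.1, 0.0]
contact_force: [-5.5, 5.7, 4.6]
grip_width: 22.5
```

```bash
python3 f.py; python3 - <<'E'
from bench import camera
import cv2
p,d=camera("scene")
cv2.imwrite("pics/c10.png",cv2.resize(p[240:300,345:425],None,fx=8,fy=8,interpolation=cv2.INTER_CUBIC))
E
```

```text
t 24.13 r 55.37 phi 99.5  Ftan(resist) 6.37 Frad 4.75 Fz 4.64 torque_axis 0.353  width 22.5
```

View pics/c10.png

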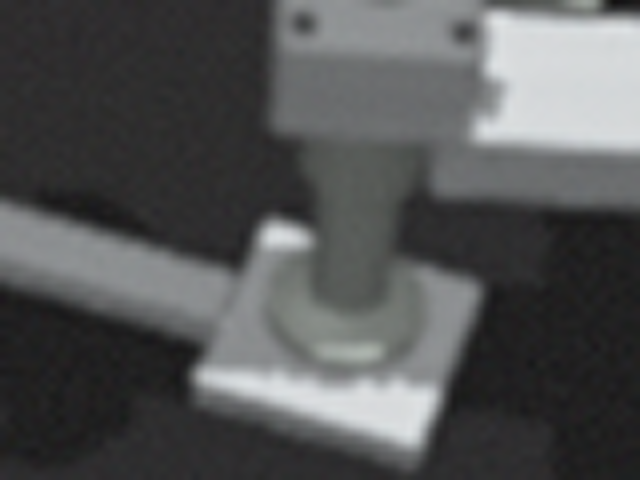

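Emit:
play_rows:
  moves:
    - [0.0019, 0.0004, 0, 0, 0, 0, 1]
    - [0.0037, 0.0008, 0, 0, 0, 0, 1]
    - [0.0056, 0.0013, 0, 0, 0, 0, 1]
    - [0.0074, 0.0018, 0, 0, 0, 0, 1]
    - [0.0092, 0.0025, 0, 0, 0, 0, 1]
    - [0.011, 0.0031, 0, 0, 0, 0, 1]
    - [0.0127, 0.0039, 0, 0, 0, 0, 1]
    - [0.0145, 0.0047, 0, 0, 0, 0, 1]
    - [0.0162, 0.0056, 0, 0, 0, 0, 1]
    - [0.0178, 0.0065, 0, 0, 0, 0, 1]

```text
clock: 25.02
eef_pos: [574.4, 75.5, 287.1]
eef_rot: [-179.9, 0.0, 0.0]
contact_force: [-4.0, 7.5, 3.0]
grip_width: 22.6
```

```bash
python3 f.py
```

```text
t 25.02 r 55.49 phi 119.4  Ftan(resist) 7.15 Frad 4.57 Fz 2.97 torque_axis 0.397  width 22.6
```

Emit:
play_rows:
  moves:
    - [0.0016, 0.001, 0, 0, 0, 0, 1]
    - [0.0032, 0.002, 0, 0, 0, 0, 1]
    - [0.0048, 0.0031, 0, 0, 0, 0, 1]
    - [0.0063, 0.0043, 0, 0, 0, 0, 1]
    - [0.0078, 0.0055, 0, 0, 0, 0, 1]
    - [0.0092, 0.0067, 0, 0, 0, 0, 1]
    - [0.0106, 0.008, 0, 0, 0, 0, 1]
    - [0.012, 0.0094, 0, 0, 0, 0, 1]
    - [0.0133, 0.0108, 0, 0, 0, 0, 1]
    - [0.0145, 0.0122, 0, 0, 0, 0, 1]

```text
clock: 25.85
eef_pos: [589.3, 63.5, 287.1]
eef_rot: [-179.9, -0.0, 0.0]
contact_force: [-0.3, 9.0, 2.1]
grip_width: 22.7
```

```bash
python3 f.py;python3 circ.py 20 140 160 180 200 220 240| sed 's/np.float64(\([^)]*\))/\1/g'
```

```text
t 25.85 r 55.56 phi 139.2  Ftan(resist) 7.00 Frad 5.64 Fz 2.06 torque_axis 0.389  width 22.7
140.0 [[0.0012, 0.0015, 0, 0, 0, 0, 1], [0.0023, 0.003, 0, 0, 0, 0, 1], [0.0034, 0.0046, 0, 0, 0, 0, 1], [0.0045, 0.0062, 0, 0, 0, 0, 1], [0.0055, 0.0078, 0, 0, 0, 0, 1], [0.0064, 0.0095, 0, 0, 0, 0, 1], [0.0072, 0.0112, 0, 0, 0, 0, 1], [0.0081, 0.0129, 0, 0, 0, 0, 1], [0.0088, 0.0146, 0, 0, 0, 0, 1], [0.0095, 0.0164, 0, 0, 0, 0, 1]]
160.0 [[0.0006, 0.0018, 0, 0, 0, 0, 1], [0.0012, 0.0036, 0, 0, 0, 0, 1], [0.0017, 0.0055, 0, 0, 0, 0, 1], [0.0021, 0.0073, 0, 0, 0, 0, 1], [0.0025, 0.0092, 0, 0, 0, 0, 1], [0.0028, 0.0111, 0, 0, 0, 0, 1], [0.003, 0.013, 0, 0, 0, 0, 1], [0.0032, 0.0149, 0, 0, 0, 0, 1], [0.0033, 0.0168, 0, 0, 0, 0, 1], [0.0033, 0.0187, 0, 0, 0, 0, 1]]
180.0 [[-0.0, 0.0019, 0, 0, 0, 0, 1], [-0.0001, 0.0038, 0, 0, 0, 0, 1], [-0.0003, 0.0057, 0, 0, 0, 0, 1], [-0.0005, 0.0076, 0, 0, 0, 0, 1], [-0.0008, 0.0095, 0, 0, 0, 0, 1], [-0.0012, 0.0114, 0, 0, 0, 0, 1], [-0.0016, 0.0132, 0, 0, 0, 0, 1], [-0.0021, 0.015, 0, 0, 0, 0, 1], [-0.0027, 0.0169, 0, 0, 0, 0, 1], [-0.0033, 0.0187, 0, 0, 0, 
[... 342 characters left out ...]
 0, 1]]
220.0 [[-0.0013, 0.0014, 0, 0, 0, 0, 1], [-0.0026, 0.0028, 0, 0, 0, 0, 1], [-0.0039, 0.0042, 0, 0, 0, 0, 1], [-0.0053, 0.0055, 0, 0, 0, 0, 1], [-0.0067, 0.0067, 0, 0, 0, 0, 1], [-0.0082, 0.0079, 0, 0, 0, 0, 1], [-0.0097, 0.0091, 0, 0, 0, 0, 1], [-0.0113, 0.0102, 0, 0, 0, 0, 1], [-0.0129, 0.0112, 0, 0, 0, 0, 1], [-0.0145, 0.0122, 0, 0, 0, 0, 1]]
240.0 [[-0.0017, 0.0009, 0, 0, 0, 0, 1], [-0.0034, 0.0018, 0, 0, 0, 0, 1], [-0.0051, 0.0026, 0, 0, 0, 0, 1], [-0.0068, 0.0033, 0, 0, 0, 0, 1], [-0.0086, 0.004, 0, 0, 0, 0, 1], [-0.0104, 0.0046, 0, 0, 0, 0, 1], [-0.0123, 0.0052, 0, 0, 0, 0, 1], [-0.0141, 0.0057, 0, 0, 0, 0, 1], [-0.0159, 0.0061, 0, 0, 0, 0, 1], [-0.0178, 0.0065, 0, 0, 0, 0, 1]]
```

Emit:
play_rows:
  moves:
    - [0.0012, 0.0015, 0, 0, 0, 0, 1]
    - [0.0023, 0.003, 0, 0, 0, 0, 1]
    - [0.0034, 0.0046, 0, 0, 0, 0, 1]
    - [0.0045, 0.0062, 0, 0, 0, 0, 1]
    - [0.0055, 0.0078, 0, 0, 0, 0, 1]
    - [0.0064, 0.0095, 0, 0, 0, 0, 1]
    - [0.0072, 0.0112, 0, 0, 0, 0, 1]
    - [0.0081, 0.0129, 0, 0, 0, 0, 1]
    - [0.0088, 0.0146, 0, 0, 0, 0, 1]
    - [0.0095, 0.0164, 0, 0, 0, 0, 1]

```text
clock: 26.68
eef_pos: [599.1, 47.1, 287.1]
eef_rot: [-179.9, -0.1, 0.0]
contact_force: [2.3, 8.9, 0.0]
grip_width: 22.3
```

```bash
python3 f.py
```

```text
t 26.68 r 55.55 phi 159.1  Ftan(resist) 7.52 Frad 5.30 Fz 0.04 torque_axis 0.418  width 22.3
```

Emit:
play_rows:
  moves:
    - [0.0006, 0.0018, 0, 0, 0, 0, 1]
    - [0.0012, 0.0036, 0, 0, 0, 0, 1]
    - [0.0017, 0.0055, 0, 0, 0, 0, 1]
    - [0.0021, 0.0073, 0, 0, 0, 0, 1]
    - [0.0025, 0.0092, 0, 0, 0, 0, 1]
    - [0.0028, 0.0111, 0, 0, 0, 0, 1]
    - [0.003, 0.013, 0, 0, 0, 0, 1]
    - [0.0032, 0.0149, 0, 0, 0, 0, 1]
    - [0.0033, 0.0168, 0, 0, 0, 0, 1]
    - [0.0033, 0.0187, 0, 0, 0, 0, 1]

```text
clock: 27.52
eef_pos: [602.7, 28.2, 287.2]
eef_rot: [-179.9, -0.1, 0.0]
contact_force: [5.4, 7.6, -1.4]
grip_width: 22.4
```

```bash
python3 f.py
```

```text
t 27.52 r 55.47 phi 179.0  Ftan(resist) 7.46 Frad 5.56 Fz -1.39 torque_axis 0.414  width 22.4
```

Emit:
play_rows:
  moves:
    - [0, 0.0019, 0, 0, 0, 0, 1]
    - [-0.0001, 0.0038, 0, 0, 0, 0, 1]
    - [-0.0003, 0.0057, 0, 0, 0, 0, 1]
    - [-0.0005, 0.0076, 0, 0, 0, 0, 1]
    - [-0.0008, 0.0095, 0, 0, 0, 0, 1]
    - [-0.0012, 0.0114, 0, 0, 0, 0, 1]
    - [-0.0016, 0.0132, 0, 0, 0, 0, 1]
    - [-0.0021, 0.015, 0, 0, 0, 0, 1]
    - [-0.0027, 0.0169, 0, 0, 0, 0, 1]
    - [-0.0033, 0.0187, 0, 0, 0, 0, 1]

```text
clock: 28.35
eef_pos: [599.5, 9.2, 287.2]
eef_rot: [-179.9, -0.1, 0.0]
contact_force: [7.1, 5.8, -2.2]
grip_width: 22.8
```

```bash
python3 f.py; python3 - <<'E'
from bench import camera
import cv2
p,d=camera("scene")
cv2.imwrite("pics/c11.png",cv2.resize(p[240:300,345:425],None,fx=8,fy=8,interpolation=cv2.INTER_CUBIC))
E
```

```text
t 28.35 r 55.28 phi 199.0  Ftan(resist) 7.78 Frad 4.78 Fz -2.23 torque_axis 0.430  width 22.8
```

View pics/c11.png

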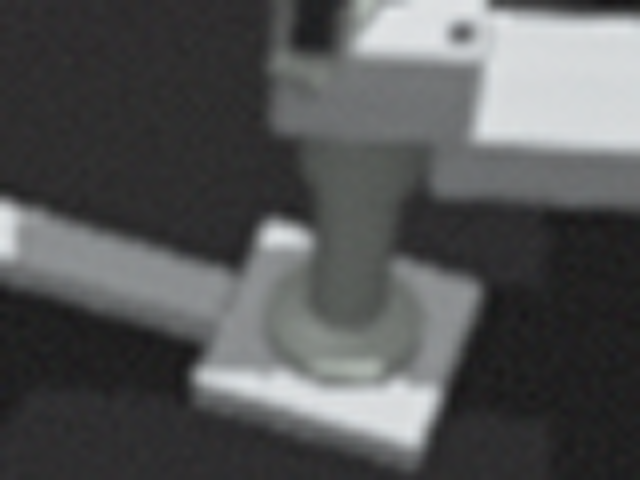

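Emit:
play_rows:
  moves:
    - [-0.0007, 0.0018, 0, 0, 0, 0, 1]
    - [-0.0014, 0.0035, 0, 0, 0, 0, 1]
    - [-0.0022, 0.0053, 0, 0, 0, 0, 1]
    - [-0.0031, 0.007, 0, 0, 0, 0, 1]
    - [-0.004, 0.0086, 0, 0, 0, 0, 1]
    - [-0.005, 0.0103, 0, 0, 0, 0, 1]
    - [-0.006, 0.0119, 0, 0, 0, 0, 1]
    - [-0.0071, 0.0134, 0, 0, 0, 0, 1]
    - [-0.0083, 0.0149, 0, 0, 0, 0, 1]
    - [-0.0095, 0.0164, 0, 0, 0, 0, 1]

```text
clock: 29.23
eef_pos: [590.1, -7.3, 287.2]
eef_rot: [-179.9, -0.1, 0.0]
contact_force: [7.6, 3.8, -2.5]
grip_width: 22.3
```

```bash
python3 f.py
```

```text
t 29.23 r 55.06 phi 218.8  Ftan(resist) 7.76 Frad 3.56 Fz -2.52 torque_axis 0.427  width 22.3
```

Emit:
play_rows:
  moves:
    - [-0.0013, 0.0014, 0, 0, 0, 0, 1]
    - [-0.0026, 0.0028, 0, 0, 0, 0, 1]
    - [-0.0039, 0.0042, 0, 0, 0, 0, 1]
    - [-0.0053, 0.0055, 0, 0, 0, 0, 1]
    - [-0.0067, 0.0067, 0, 0, 0, 0, 1]
    - [-0.0082, 0.0079, 0, 0, 0, 0, 1]
    - [-0.0097, 0.0091, 0, 0, 0, 0, 1]
    - [-0.0113, 0.0102, 0, 0, 0, 0, 1]
    - [-0.0129, 0.0112, 0, 0, 0, 0, 1]
    - [-0.0145, 0.0122, 0, 0, 0, 0, 1]

```text
clock: 30.07
eef_pos: [575.7, -19.7, 287.2]
eef_rot: [-180.0, -0.1, 0.0]
contact_force: [9.1, 2.1, -3.3]
grip_width: 22.3
```

```bash
python3 f.py; python3 - <<'E'
from bench import camera
import cv2
p,d=camera("scene")
cv2.imwrite("pics/c12.png",cv2.resize(p[240:300,345:425],None,fx=8,fy=8,interpolation=cv2.INTER_CUBIC))
E
```

```text
t 30.07 r 54.86 phi 238.7  Ftan(resist) 8.85 Frad 2.89 Fz -3.26 torque_axis 0.485  width 22.3
```

View pics/c12.png

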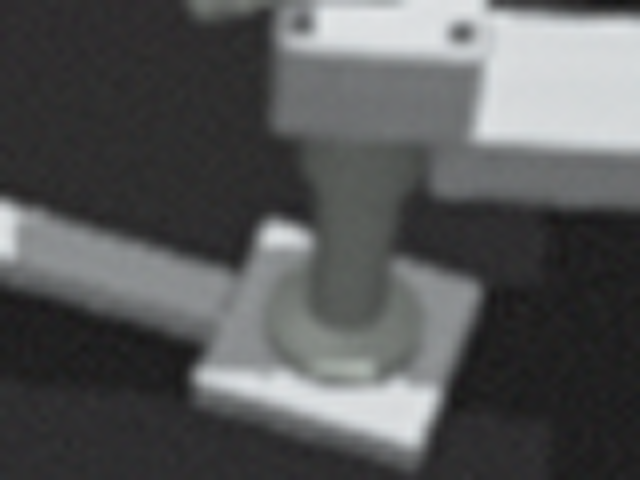

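The effort is now rising (8.9 N), so contact has been made. I'll take another 20°.

Emit:
play_rows:
  moves:
    - [-0.0017, 0.0009, 0, 0, 0, 0, 1]
    - [-0.0034, 0.0018, 0, 0, 0, 0, 1]
    - [-0.0051, 0.0026, 0, 0, 0, 0, 1]
    - [-0.0068, 0.0033, 0, 0, 0, 0, 1]
    - [-0.0086, 0.004, 0, 0, 0, 0, 1]
    - [-0.0104, 0.0046, 0, 0, 0, 0, 1]
    - [-0.0123, 0.0052, 0, 0, 0, 0, 1]
    - [-0.0141, 0.0057, 0, 0, 0, 0, 1]
    - [-0.0159, 0.0061, 0, 0, 0, 0, 1]
    - [-0.0178, 0.0065, 0, 0, 0, 0, 1]

```text
clock: 30.95
eef_pos: [558.0, -26.3, 287.2]
eef_rot: [-180.0, -0.2, -0.0]
contact_force: [10.8, 1.0, -4.5]
grip_width: 22.5
```

```bash
python3 f.py;python3 circ.py 10 260 270 280 | sed 's/np.float64(\([^)]*\))/\1/g'
```

```text
t 30.95 r 54.60 phi 258.6  Ftan(resist) 10.79 Frad 1.20 Fz -4.51 torque_axis 0.589  width 22.5
260.0 [[-0.0009, 0.0002, 0, 0, 0, 0, 1], [-0.0019, 0.0003, 0, 0, 0, 0, 1], [-0.0028, 0.0004, 0, 0, 0, 0, 1], [-0.0038, 0.0005, 0, 0, 0, 0, 1], [-0.0047, 0.0006, 0, 0, 0, 0, 1], [-0.0057, 0.0007, 0, 0, 0, 0, 1], [-0.0066, 0.0008, 0, 0, 0, 0, 1], [-0.0076, 0.0008, 0, 0, 0, 0, 1], [-0.0085, 0.0008, 0, 0, 0, 0, 1], [-0.0095, 0.0008, 0, 0, 0, 0, 1]]
270.0 [[-0.001, -0.0, 0, 0, 0, 0, 1], [-0.0019, -0.0, 0, 0, 0, 0, 1], [-0.0029, -0.0001, 0, 0, 0, 0, 1], [-0.0038, -0.0001, 0, 0, 0, 0, 1], [-0.0048, -0.0002, 0, 0, 0, 0, 1], [-0.0057, -0.0003, 0, 0, 0, 0, 1], [-0.0067, -0.0004, 0, 0, 0, 0, 1], [-0.0076, -0.0005, 0, 0, 0, 0, 1], [-0.0085, -0.0007, 0, 0, 0, 0, 1], [-0.0095, -0.0008, 0, 0, 0, 0, 1]]
280.0 [[-0.0009, -0.0002, 0, 0, 0, 0, 1], [-0.0019, -0.0004, 0, 0, 0, 0, 1], [-0.0028, -0.0006, 0, 0, 0, 0, 1], [-0.0037, -0.0008, 0, 0, 0, 0, 1], [-0.0047, -0.001, 0, 0, 0, 0, 1], [-0.0056, -0.0013, 0, 0, 0, 0, 1], [-0.0065, -0.0016, 0, 0, 0, 0, 1], [-0.0074, -0.0018, 0, 0, 0, 0, 1], [-0.0083, -0.0021, 0, 0, 0, 0, 1], [-0.0092, -0.0025, 0, 0, 0, 0, 1]]
```

Emit:
play_rows:
  moves:
    - [-0.0005, 0.0001, 0, 0, 0, 0, 1]
    - [-0.001, 0.0002, 0, 0, 0, 0, 1]
    - [-0.0015, 0.0002, 0, 0, 0, 0, 1]
    - [-0.002, 0.0003, 0, 0, 0, 0, 1]
    - [-0.0024, 0.0003, 0, 0, 0, 0, 1]
    - [-0.0028, 0.0004, 0, 0, 0, 0, 1]
    - [-0.0033, 0.0004, 0, 0, 0, 0, 1]
    - [-0.0038, 0.0005, 0, 0, 0, 0, 1]
    - [-0.0043, 0.0005, 0, 0, 0, 0, 1]
    - [-0.0047, 0.0006, 0, 0, 0, 0, 1]

```text
clock: 31.78
eef_pos: [553.4, -27.0, 287.2]
eef_rot: [-180.0, -0.2, -0.0]
contact_force: [10.2, 0.4, -4.8]
grip_width: 22.3
```

```bash
python3 f.py
```

```text
t 31.78 r 54.56 phi 263.5  Ftan(resist) 10.16 Frad 0.78 Fz -4.81 torque_axis 0.554  width 22.3
```

Emit:
play_rows:
  moves:
    - [-0.0005, 0, 0, 0, 0, 0, 1]
    - [-0.001, 0.0001, 0, 0, 0, 0, 1]
    - [-0.0015, 0.0001, 0, 0, 0, 0, 1]
    - [-0.002, 0.0001, 0, 0, 0, 0, 1]
    - [-0.0024, 0.0002, 0, 0, 0, 0, 1]
    - [-0.0028, 0.0002, 0, 0, 0, 0, 1]
    - [-0.0033, 0.0002, 0, 0, 0, 0, 1]
    - [-0.0038, 0.0002, 0, 0, 0, 0, 1]
    - [-0.0043, 0.0002, 0, 0, 0, 0, 1]
    - [-0.0048, 0.0002, 0, 0, 0, 0, 1]

```text
clock: 32.62
eef_pos: [548.6, -27.3, 287.2]
eef_rot: [180.0, -0.2, -0.0]
contact_force: [11.4, -1.3, -4.6]
grip_width: 22.3
```

```bash
python3 f.py
```

```text
t 32.62 r 54.50 phi 268.5  Ftan(resist) 11.35 Frad 1.64 Fz -4.57 torque_axis 0.618  width 22.3
```

The effort is about 11.4 N, which puts the load at roughly 45 N. I'll stop here and let go.

Emit:
play_rows:
  moves:
    - [0, 0, 0, 0, 0, 0, 0.45]
    - [0, 0, 0, 0, 0, 0, 0.1]
    - [0, 0, 0, 0, 0, 0, -0.4]
    - [0, 0, 0, 0, 0, 0, -1]
    - [0, 0, 0, 0, 0, 0, -1]
    - [0, 0, -0.01, 0, 0, 0, -1]
    - [0, 0, -0.03, 0, 0, 0, -1]
    - [0, 0, -0.05, 0, 0, 0, -1]
    - [0, 0, -0.07, 0, 0, 0, -1]
    - [0, 0, -0.085, 0, 0, 0, -1]

```text
clock: 33.45
eef_pos: [547.2, -27.2, 374.3]
eef_rot: [180.0, -0.1, -0.0]
contact_force: [0.7, -0.2, -0.1]
grip_width: 85.5
```

```bash
python3 f.py; python3 - <<'E'
from h import *
from bench import telemetry,camera
s=telemetry.sense();T=tool(s);print(s['eef_pos'],s['contact_force'])
p,d=camera("wrist");cv2.imwrite("pics/w13.png",p);W=cloud("wrist",d,T)
q=W[(W[...,2]>251)&(W[...,2]<257)&(abs(W[...,0]-547)<35)&(abs(W[...,1]+27)<35)];print("knob",len(q),q.mean(0))
p,d=camera("scene");cv2.imwrite("pics/s13.png",p)
cv2.imwrite("pics/c13.png",cv2.resize(p[240:300,345:425],None,fx=8,fy=8,interpolation=cv2.INTER_CUBIC))
E
```

```text
t 33.45 r 54.41 phi 270.0  Ftan(resist) 0.67 Frad 0.15 Fz -0.13 torque_axis 0.036  width 85.5
[547.24195903 -27.20802397 374.30536265] [ 0.66638673 -0.15271425 -0.12909217]
knob 958 [548.13995021 -27.10699912 253.2208109 ]
```

View pics/w13.png

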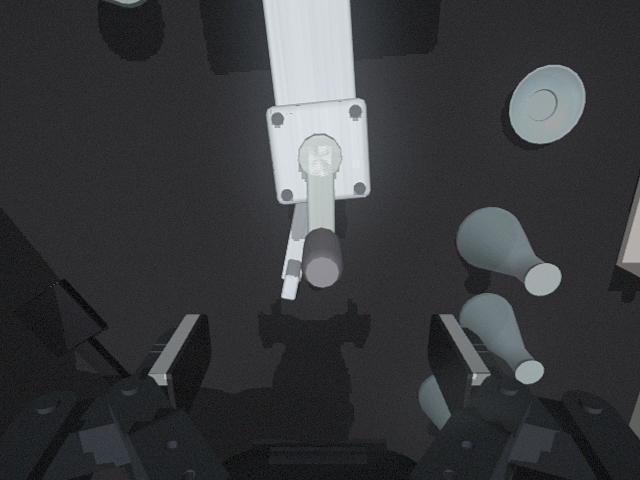

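View pics/s13.png

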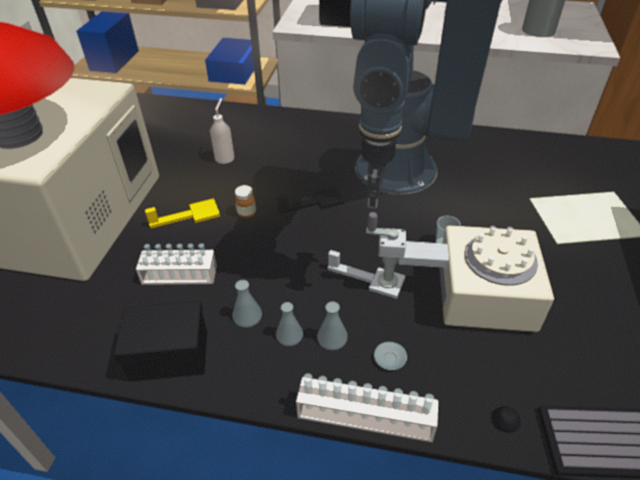

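The knob is where I left it at (548,-27). The foot sits on the plate and the glassware hasn't moved. The gripper is clear, with contact force near zero.

```bash
python3 -c "
from bench import order,telemetry
print(order.hand_in(),telemetry.sense()['clock'])"
```

```text
the job is handed in; nothing more can be done
the job is handed in; nothing more can be done
```

I slid the aluminium pad by its lug until its plate was under the jack foot, then turned the crank clockwise about 1.75 turns. I let go and handed in at about 33.5 s.

**Load on the pad:** the effort ran steady at about 7 N at the knob. After contact it rose through 8.9, 10.8 and 10.2 to 11.4 N, about 1.5 to 1.6 times free running. That puts the load at roughly 45 N; individual readings scatter by about 0.5 N.

**Centring:** the wrist and top cameras put the plate within about 1 mm of the jack axis. The scene camera disagreed at first, placing the plate about 4.7 mm off the gearbox. It reads about 5 mm high in x on the knob, lug and gearbox. Its plate corners were also picked by eye at about 1 px, so I went with the other two. In its close-up the foot looked within 1.5 to 2.5 mm of the plate's centre.

**Final check:** the knob stayed where I left it and the glassware was still standing in place. The gripper was clear above the knob with no contact.

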